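# Put the honey away in the breakfast caddy with sliding lids

## Robot

A 6-joint arm with a two-finger parallel gripper is mounted at the origin on a cart in front of the work surface, level with it; the furniture and walls round the work are solid. World frame = base frame: x ahead of the robot, y to its left, z up, the work surface at z = 0. Lengths are in m, angles in rad, forces in N, time in s.
With the tool pointing down it reaches from about 0.375 to 0.9 m from the base axis. Payload 3.1 kg.
Tool frame: the origin (TCP) lies on the front face of the gripper's body, between the roots of the fingers; the fingertips stand 73 mm ahead of it and the grasp point (between the pads) lies 54 mm ahead of it (manip.tips_ahead is the distance from the TCP to the fingertips, in m); z points along the fingers, y is the line along which they close (so a half turn about z gives the same grasp; the last joint's range is limited). The gripper opens to 85 mm and grips with 20 to 120 N. Pads are 22 mm wide; open, the fingers measure 114 mm over their backs; the gripper's body (76 mm by 85 mm) begins 54 mm behind the grasp point. The pads swing forward as they close: fully open they stand 13 mm farther back than shut.
Start: joints at [1.081, 0.527, 1.433, -0, 1.181, -0.178], TCP at [0.192, 0.595, 0.304] pointing down, gripper open.
Joint ranges: [-3.08, 3.08], [-0.75, 2.2], [0.22, 2.44], [-1.43, 4.57], [0, 2.65], [-2.85, 2.85]. Speed limits (rad/s): [2.79, 2.79, 3.14, 3.14, 3.14, 3.14].

## Interface

Orientations are given as a unit quaternion [x, y, z, w].
In Python, from station import sense, eyes, workorder, manip gives the robot as it stands.
- The arm moves only by the shell command python3 -m inch 'ROWS' [OPENING] [FORCE]. ROWS is JSON, a list of rows, each an object of numbers: "dx", "dy", "dz": the shift along the tool's x, y, z in cm; "wx", "wy", "wz": the turn, a rotation vector about the tool's x, y, z in degrees. In form: [{"dx": .., "dy": .., "dz": .., "wx": .., "wy": .., "wz": ..}, ...]. A call has 1 to 10 rows; each row shifts and turns the commanded pose from where the row before left it, along the tool's axes as they then stand; what a row does not reach is not made up. A row lasts 1/8 s, in which the tool goes at most 62.5 mm and 10.7 degrees, less where a joint would pass 70% of its speed; a pose out of reach is approached as far as the arm can. A call with a gripper value outside its range is refused whole. OPENING is the opening, from 0 (shut) to 1 (fully open), set as the call begins (- or left out, the last holds). The fingers move at their own pace and stop on an object; FORCE is the grip in N (left out, the last holds). Time passes only in rows, so rows that do not move let the fingers close. It gives the time, the measured TCP pose, the force, the opening and the grip force at its end, in the units of the state.
- sense(): the state, without advancing time (a new reading comes with each control period).
- eyes.snapshot(name): name is "scene" or "top"; returns the picture (400x640x3 uint8, red, green, blue); there is no depth.
- eyes.camera_params(name): a dict with "fx", "fy", "cx", "cy" (pixels), "D" ([k1, k2, p1, p2, k3] as OpenCV has them; the pictures are not rectified), "rvec" (rotation vector, rad) and "tvec" (3), from world to camera coordinates, as OpenCV has them. Camera axes: x right, y down, z forward; pixel columns grow to the right and rows downward; lengths in m; the calibration is good to about 2 mm. A picture is of the moment at which its call begins. camera_params takes no time and is no camera call.
- workorder.sign_off(): hands the job in; it is judged then, once.
The state is a dict: "t": time; "q": joint angles; "qd": joint speeds; "tau": joint torques, N m; "tcp_pos": TCP position; "tool_rot": TCP orientation; "force": force on the tool from outside, world axes, zero at the start; "ft_torque": the same for the moment, N m; "finger_gap": opening from 0.0 (shut) to 1.0 (fully open); "gripper_force": force on a finger pad.
Only numpy, scipy, OpenCV 4.12 (cv2) and the standard library are available. Lean on these libraries where they do the work, as an engineer would, in place of code of your own. Each camera call takes 0.05 s, during which the arm holds its last target. There are 200 camera calls.

## Task

Put the honey jar away in the left-hand well of the wooden breakfast caddy. The two lids share one groove with a single free space, so first slide the right-hand of the two lids fully to the right-hand end, then slide the left-hand lid over against it so that it covers the middle well, and set the jar down gently, upright on the floor of the left well. Do not tip the jar, and leave the clip-top jar and the salt pot where they stand.

Things in the scene. Friction and masses are not known exactly. Their poses are not given: they have to be found in the camera images.
- caddy: Fixed wooden caddy, 400 mm wide (y), 226 deep (x: -73 to +153); place and yaw vary. x points to its back, y to its left seen from the robot, z up. Origin: on the worktop under the centre of the middle well. Three wells lie in a row along y at x = 0, each 104 mm (x) by 116 to 121 (y), centres y = +128, 0, -128; floor z = 6, 10 mm dividers. Rim z = 60, end walls z = 62.
- left_well (a point): Centre of the floor of the left well (z = 6 mm above the worktop), the jar's place; axes as the caddy's.
- groove_right (a point): Right-hand end stop of the lid groove, at the height of the lids' undersides (caddy frame 0, -189, 44 mm). The groove runs straight along the caddy's y to the other stop at y = +189. Lips over the lids' front and rear edges (they cover |x| > 54 mm, z = 54 to 60) keep the lids from being lifted out, with 2 mm play.
- shelf_edge (a point): Middle of the lower front edge of the shelf (caddy frame -12, 0, 210 mm). The shelf is 16 mm thick, full width, with a rail, tumblers and a candle on it; it hangs over the rear half of wells and grips: a vertical tool strikes it, one leaning 30 to 45 degrees back to the robot clears it. Under it: cheeks and braces at |y| > 189 behind x = 33, closed box with a bowl on it behind x = 72.
- lid_left: Left one of two equal loose pale wooden lids, 120 mm along the groove (y), 117 across (x), 8 thick, about 0.18 kg, slides with 1 to 2 N and stays put. Dark grip bar upright in its middle: 60 mm along x, 16 thick along y, top 41 mm above the lid's underside. Origin: centre of the underside, axes as the caddy's. At the start it covers the left well. Lids butt when their origins are 120 mm apart.
- lid_mid: Right one of the two lids, same shape as lid_left. At the start it covers the middle well wholly or partly and the groove to its right is free. At the groove's right end its origin has y = -129 mm in the caddy's frame.
- honey_jar: Closed glass jar of honey with a red screw lid, 58 mm diameter, 68 high, about 0.22 kg, standing on the worktop to the right of the caddy. Origin: centre of its underside, z up along its axis. Seated in the well its upper 14 mm stand above the rim.
- clip_jar: Bystander: clip-top glass jar with brown sugar and a wire clip, 73x62x70 mm, on the worktop near the honey jar. Origin: centre of the underside.
- salt_cellar: Bystander: grey-green stoneware salt pot, 63 mm diameter, 36 mm high, on the worktop near the honey jar. Origin: centre of the underside.
Things that resemble listed ones, but are neither listed nor needed, are in the scene too. Of the things that look like the honey_jar, take the one that is farthest from the robot's base at the start.

How it is judged:
By the outcome, as a careful person would: the job done as asked, in the order asked, and still so for the second after the job is handed in, with the robot touching nothing.
It also fails if it takes over 72 s, if anything falls off the work surface, if the arm or the gripper's body presses on something with over 40 N, if the wrist force passes 120 N, or if a joint passes its speed limit or range.

## Working session

There is one attempt and no reset: what is moved stays moved. The work goes in short steps, Python scripts to look and compute and a shell command to move; the robot and the scene stay as the last step left them, time stands still between calls to the robot, and variables do not carry over. Pictures are saved under pics/ and viewed, at most 10 in all, crops included, and the job is handed in when it is done.

```bash
ls; mkdir -p pics
python3 - <<'E'
from station import sense, eyes, manip
import cv2, numpy as np
for n in("scene","top"):
    p=eyes.snapshot(n); cv2.imwrite(f"pics/{n}0.png",p[:,:,::-1]); c=eyes.camera_params(n)
    R=cv2.Rodrigues(np.array(c["rvec"]))[0]; print(n,c["fx"],c["D"],"pos",-R.T@np.array(c["tvec"]).ravel(),"fwd",R[2])
s=sense(); print(s["t"],s["tcp_pos"],s["tool_rot"])
E
```

```text
pics
scene 362.54950356514445 [-0.07486063  0.          0.          0.          0.        ] pos [ 0.02074363 -0.53297964  0.85508752] fwd [ 0.5198652   0.4475387  -0.72763266]
top 376.35793769220936 [-0.03172476  0.          0.          0.          0.        ] pos [ 0.31916714 -0.18429354  1.17330066] fwd [ 0.18849325  0.0787301  -0.97891361]
0.1 [0.1914639  0.59440151 0.30303266] [ 1.55263245e-01  9.87872621e-01 -9.50156008e-04 -3.26216438e-04]
```

View pics/scene0.png

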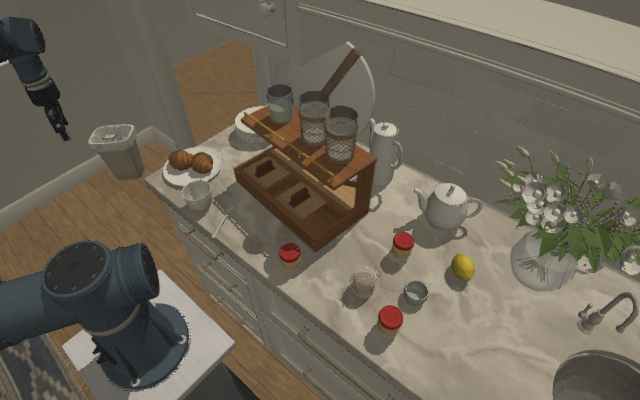

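View pics/top0.png

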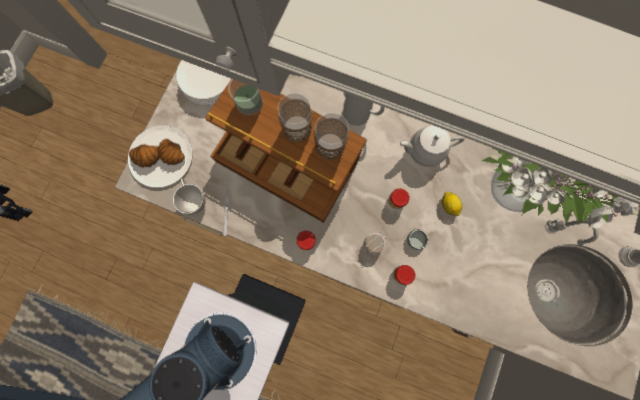

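The scene view shows the caddy around (300,190) with dark grips at about (265,168) and (300,197). There are three red-lidded jars, at (306,240), (400,198) and (404,275) in the top view. The clip jar is at (373,243) and the salt pot at (417,240).

```bash
cat > h.py <<'E'
import numpy as np, cv2
from station import sense, eyes, manip, workorder
from scipy.spatial.transform import Rotation as Rn
def cam(n):
    c=eyes.camera_params(n); K=np.array([[c["fx"],0,c["cx"]],[0,c["fy"],c["cy"]],[0,0,1.]])
    return K,np.array(c["D"]),np.array(c["rvec"],float).ravel(),np.array(c["tvec"],float).ravel()
def ray(n,uv):
    K,D,r,t=cam(n); R=cv2.Rodrigues(r)[0]
    u=cv2.undistortPoints(np.array(uv,float).reshape(-1,1,2),K,D).reshape(-1,2)
    d=np.c_[u,np.ones(len(u))]@R; return -R.T@t,d/np.linalg.norm(d,axis=1)[:,None]
def onz(n,uv,z):
    o,d=ray(n,uv); return o+d*((z-o[2])/d[:,2])[:,None]
def tri(a,b):
    o1,d1=ray("scene",[a]);o2,d2=ray("top",[b]); d1=d1[0];d2=d2[0]
    s=np.linalg.lstsq(np.c_[d1,-d2],o2-o1,rcond=None)[0]; p=o1+s[0]*d1;q=o2+s[1]*d2
    return (p+q)/2,np.linalg.norm(p-q)
def proj(n,P):
    K,D,r,t=cam(n); return cv2.projectPoints(np.array(P,float).reshape(-1,1,3),r,t,K,D)[0].reshape(-1,2)
E
python3 - <<'E'
from h import *
for n,z in(("scene",.068),("top",.068)):
    im=cv2.imread(f"pics/{n}0.png"); hsv=cv2.cvtColor(im,cv2.COLOR_BGR2HSV)
    m=(((hsv[...,0]<6)|(hsv[...,0]>172))&(hsv[...,1]>170)&(hsv[...,2]>90)).astype(np.uint8)
    k,l,st,c=cv2.connectedComponentsWithStats(m)
    for i in range(1,k):
        if st[i,4]>60:
            p=onz(n,[c[i]],z-.003)[0]; print(n,c[i].round(1),st[i,2:],p.round(4),np.hypot(*p[:2]).round(3))
a=cv2.imread("pics/scene0.png")[90:260,220:390]; b=cv2.imread("pics/top0.png")[75:225,200:370]
cv2.imwrite("pics/cs.png",cv2.resize(a,None,fx=3.5,fy=3.5,interpolation=cv2.INTER_CUBIC))
cv2.imwrite("pics/ct.png",cv2.resize(b,None,fx=4,fy=4,interpolation=cv2.INTER_CUBIC))
E
```

```text
scene [403.4 240. ] [ 20  16 216] [ 0.6187 -0.3289  0.065 ] 0.701
scene [288.7 254.3] [ 20  11 144] [ 0.3865 -0.1213  0.065 ] 0.405
scene [390.9 316.6] [ 23  22 341] [ 0.4097 -0.4214  0.065 ] 0.588
top [399.5 197.5] [ 18  18 244] [ 0.618  -0.3285  0.065 ] 0.7
top [305.6 240. ] [ 18  19 261] [ 0.3939 -0.1158  0.065 ] 0.411
top [404.8 274.4] [ 19  19 278] [ 0.41   -0.4192  0.065 ] 0.586
```

View pics/cs.png

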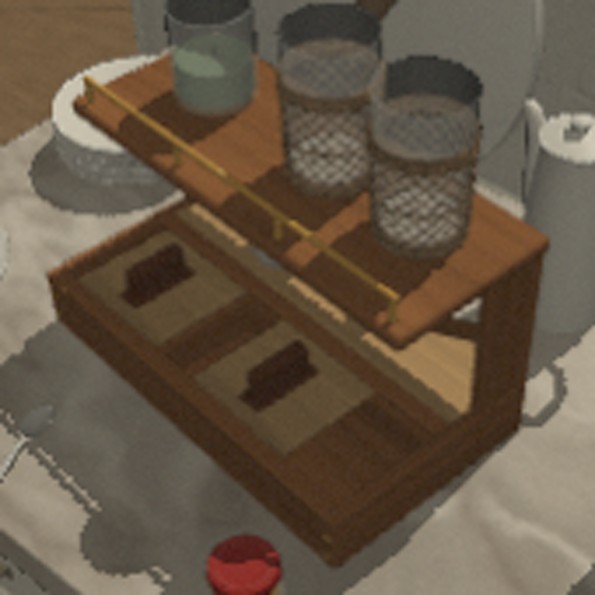

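View pics/ct.png

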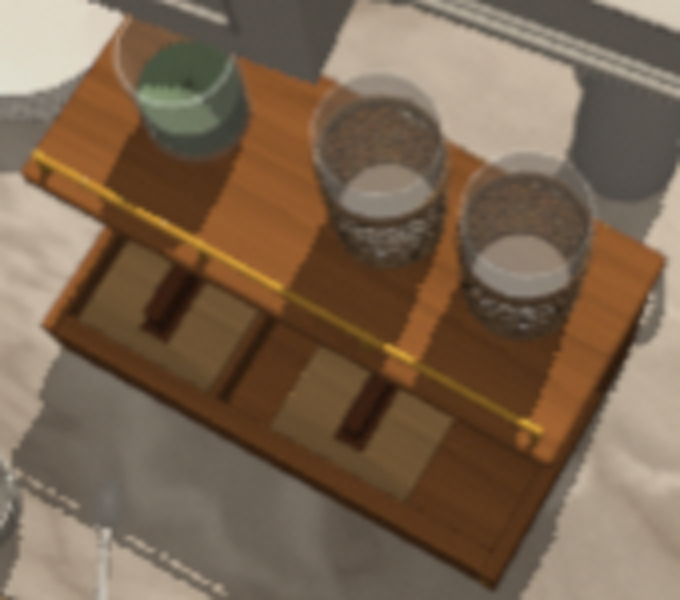

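Scene crop: caddy front-left top corner at crop (50,277) and front-right at about (335,540); grips at (158,272) and (280,375). Top crop: front corners (45,325) and (495,578); both lids are visible, with an open gap between them and space on the right.

```bash
cat >> h.py <<'E'
CS=lambda u,v:[220+u/3.5,90+v/3.5]
CT=lambda u,v:[200+u/4,75+v/4]
E
python3 - <<'E'
from h import *
L=onz("top",[CT(45,325)],.062)[0];R=onz("top",[CT(495,578)],.062)[0]
Ls=onz("scene",[CS(50,277)],.062)[0];Rs=onz("scene",[CS(335,543)],.062)[0]
for l,r in((L,R),(Ls,Rs)):
    d=l-r; y=d/np.linalg.norm(d); x=np.array([y[1],-y[0],0]); o=(l+r)/2+.073*x
    print(l.round(4),r.round(4),"w",np.linalg.norm(d).round(4),"yaw",np.degrees(np.arctan2(-y[0],y[1])).round(2),"o",o.round(4))
# shelf lower/upper front corners
print(tri(CS(75,103),CT(25,170)),tri(CS(403,340),CT(548,460)))
# grip bar top front ends (front edge centre)
print("grips top-front",onz("top",[CT(157,328),CT(352,440)],.085).round(4))
print("lid corners top",onz("top",[CT(78,310),CT(208,390),CT(272,420),CT(405,500),CT(453,425)],.052).round(4))
print("grip scene: bar top ends", onz("scene",[CS(178,245),CS(125,290),CS(305,343),CS(245,392)],.085).round(4))
E
```

```text
[0.5223 0.2535 0.062 ] [ 0.4708 -0.1423  0.062 ] w 0.3991 yaw -7.43 o [0.5689 0.0462 0.062 ]
[0.5185 0.2472 0.062 ] [ 0.4559 -0.1553  0.062 ] w 0.4073 yaw -8.84 o [0.5594 0.0347 0.062 ]
(array([0.58835985, 0.25368753, 0.2160688 ]), np.float64(0.0012090063334790496)) (array([ 0.53492334, -0.15220546,  0.21876923]), np.float64(0.0026789632736566693))
grips top-front [[ 0.5479  0.1645  0.085 ]
 [ 0.5234 -0.0062  0.085 ]]
lid corners top [[ 0.545   0.2387  0.052 ]
 [ 0.5242  0.1177  0.052 ]
 [ 0.521   0.0623  0.052 ]
 [ 0.5017 -0.0564  0.052 ]
 [ 0.5696 -0.0679  0.052 ]]
grip scene: bar top ends [[ 0.6098  0.1655  0.085 ]
 [ 0.5356  0.1585  0.085 ]
 [ 0.5879 -0.0106  0.085 ]
 [ 0.513  -0.01    0.085 ]]
```

```bash
cat >> h.py <<'E'
O=np.array([.570,.046,0]); YAW=np.radians(-7.5)
CX=np.array([np.cos(YAW),np.sin(YAW),0]);CY=np.array([-CX[1],CX[0],0])
def cad(p): return O+CX*p[0]+CY*p[1]+np.array([0,0,p[2]])
def incad(w): d=np.array(w)-O; return np.array([d@CX,d@CY,d[2]])
def rot(az,lean):   # tool leaning back to robot, closing along horizontal
    h=np.array([np.cos(az),np.sin(az),0]); y=np.array([-h[1],h[0],0]); z=np.sin(lean)*h-np.cos(lean)*np.array([0,0,1])
    return np.c_[np.cross(y,z),y,z]
def now():
    s=sense(); return s,np.array(s["tcp_pos"]),Rn.from_quat(s["tool_rot"]).as_matrix()
def plan(gps,az,lean,reach=.054):  # print turn (deg) then shifts (cm) in the turned frame
    s,p,R=now(); T=rot(az,np.radians(lean)); print("turn",np.degrees(Rn.from_matrix(R.T@T).as_rotvec()).round(2))
    for g in gps:
        q=np.array(g)-reach*T[:,2]; print("shift cm",((q-p)@T*100).round(2),"tcp",q.round(3)); p=q
def rep():
    s,p,R=now(); g=p+.054*R[:,2]; print("t",s["t"],"grasp",g.round(4),"caddy",incad(g).round(4),"z",R[:,2].round(3),"y",R[:,1].round(3),"F",np.round(s["force"],1),"gap",round(s["finger_gap"],3),"gf",s["gripper_force"])
E
python3 - <<'E'
from h import *
g=cad([-.014,-.051,.080]); T=rot(YAW,np.radians(35)); print(g)
plan([g-.12*T[:,2],g],YAW,35)
print(onz("top",[[373,241],[417,239]],.05))
E
```

```text
[ 0.54946294 -0.00273632  0.08      ]
turn [ -3.27 -34.93 -10.01]
shift cm [-22.67 -54.53  25.7 ] tcp [0.451 0.01  0.223]
shift cm [ 0. -0. 12.] tcp [0.519 0.001 0.124]
[[ 0.46774193 -0.30168933  0.05      ]
 [ 0.52264364 -0.4214287   0.05      ]]
```

```bash
python3 -m inch '[{"wx":-0.82,"wy":-8.73,"wz":-2.5},{"wx":-0.82,"wy":-8.73,"wz":-2.5},{"wx":-0.82,"wy":-8.73,"wz":-2.5},{"wx":-0.82,"wy":-8.73,"wz":-2.5},{"dx":-1.42,"dy":-3.41,"dz":1.6},{"dx":-1.42,"dy":-3.41,"dz":1.6},{"dx":-1.42,"dy":-3.41,"dz":1.6},{"dx":-1.42,"dy":-3.41,"dz":1.6},{"dx":-1.42,"dy":-3.41,"dz":1.6},{"dx":-1.42,"dy":-3.41,"dz":1.6}]' 0.6
python3 -m inch '[{"dx":-1.42,"dy":-3.41,"dz":1.6},{"dx":-1.42,"dy":-3.41,"dz":1.6},{"dx":-1.42,"dy":-3.41,"dz":1.6},{"dx":-1.42,"dy":-3.41,"dz":1.6},{"dx":-1.42,"dy":-3.41,"dz":1.6},{"dx":-1.42,"dy":-3.41,"dz":1.6},{"dx":-1.42,"dy":-3.41,"dz":1.6},{"dx":-1.42,"dy":-3.41,"dz":1.6},{"dx":-1.42,"dy":-3.41,"dz":1.6},{"dx":-1.42,"dy":-3.41,"dz":1.6}]'
python3 - <<'E'
from h import *
rep(); g=cad([-.014,-.051,.080]);plan([g-.05*rot(YAW,np.radians(35))[:,2],g],YAW,35)
E
```

```text
t 0.1 grasp [0.1914 0.5943 0.249 ] caddy [-0.4469  0.4942  0.249 ] z [-0.001 -0.002 -1.   ] y [ 0.307  0.952 -0.002] F [ 0.8 -0.1 -1.1] gap 1.001 gf 0.0
turn [ -3.27 -34.93 -10.01]
shift cm [-22.67 -54.53  32.7 ] tcp [0.49  0.005 0.165]
shift cm [ 0. -0.  5.] tcp [0.519 0.001 0.124]invalid input at $[0]: expected keys dx, dy, dz, wx, wy, wz
invalid input at $[0]: expected keys dx, dy, dz, wx, wy, wz
```

```bash
python3 -m inch '[{"dx":0,"dy":0,"dz":0,"wx":-0.82,"wy":-8.73,"wz":-2.5},{"dx":0,"dy":0,"dz":0,"wx":-0.82,"wy":-8.73,"wz":-2.5},{"dx":0,"dy":0,"dz":0,"wx":-0.82,"wy":-8.73,"wz":-2.5},{"dx":0,"dy":0,"dz":0,"wx":-0.82,"wy":-8.73,"wz":-2.5},{"dx":-1.42,"dy":-3.41,"dz":1.6,"wx":0,"wy":0,"wz":0},{"dx":-1.42,"dy":-3.41,"dz":1.6,"wx":0,"wy":0,"wz":0},{"dx":-1.42,"dy":-3.41,"dz":1.6,"wx":0,"wy":0,"wz":0},{"dx":-1.42,"dy":-3.41,"dz":1.6,"wx":0,"wy":0,"wz":0},{"dx":-1.42,"dy":-3.41,"dz":1.6,"wx":0,"wy":0,"wz":0},{"dx":-1.42,"dy":-3.41,"dz":1.6,"wx":0,"wy":0,"wz":0}]' 0.6
python3 -m inch '[{"dx":-1.42,"dy":-3.41,"dz":1.6,"wx":0,"wy":0,"wz":0},{"dx":-1.42,"dy":-3.41,"dz":1.6,"wx":0,"wy":0,"wz":0},{"dx":-1.42,"dy":-3.41,"dz":1.6,"wx":0,"wy":0,"wz":0},{"dx":-1.42,"dy":-3.41,"dz":1.6,"wx":0,"wy":0,"wz":0},{"dx":-1.42,"dy":-3.41,"dz":1.6,"wx":0,"wy":0,"wz":0},{"dx":-1.42,"dy":-3.41,"dz":1.6,"wx":0,"wy":0,"wz":0},{"dx":-1.42,"dy":-3.41,"dz":1.6,"wx":0,"wy":0,"wz":0},{"dx":-1.42,"dy":-3.41,"dz":1.6,"wx":0,"wy":0,"wz":0},{"dx":-1.42,"dy":-3.41,"dz":1.6,"wx":0,"wy":0,"wz":0},{"dx":-1.42,"dy":-3.41,"dz":1.6,"wx":0,"wy":0,"wz":0}]'
python3 - <<'E'
from h import *
rep(); g=cad([-.014,-.051,.080]);plan([g-.05*rot(YAW,np.radians(35))[:,2],g],YAW,35)
E
```

```text
t: 1.35
tcp_pos: [0.289, 0.3746, 0.2735]
tool_rot: [0.063, 0.952, -0.019, 0.3]
force: [0.9, -0.7, 0.5]
finger_gap: 0.599
gripper_force: 0.0
t: 2.6
tcp_pos: [0.4597, 0.0254, 0.2476]
tool_rot: [0.069, 0.956, -0.033, 0.284]
force: [0.2, -0.2, 0.5]
finger_gap: 0.603
gripper_force: 0.0
t 2.6 grasp [0.4887 0.0199 0.2024] caddy [-0.0771 -0.0365  0.2024] z [ 0.538 -0.103 -0.837] y [ 0.15   0.988 -0.025] F [ 0.2 -0.2  0.5] gap 0.603 gf 0.0
turn [-1.82 -1.83 -0.16]
shift cm [ 2.02 -1.62  8.64] tcp [0.49  0.005 0.165]
shift cm [ 0. -0.  5.] tcp [0.519 0.001 0.124]
```

```bash
python3 -m inch '[{"dx":0,"dy":0,"dz":0,"wx":-1.82,"wy":-1.83,"wz":-0.16},{"dx":0.5,"dy":-0.4,"dz":2.1,"wx":0,"wy":0,"wz":0},{"dx":0.5,"dy":-0.4,"dz":2.1,"wx":0,"wy":0,"wz":0},{"dx":0.5,"dy":-0.4,"dz":2.2,"wx":0,"wy":0,"wz":0},{"dx":0.5,"dy":-0.4,"dz":2.2,"wx":0,"wy":0,"wz":0},{"dx":0,"dy":0,"dz":0,"wx":0,"wy":0,"wz":0}]'
python3 - <<'E'
from h import *
rep(); g=cad([-.014,-.051,.080]);plan([g],YAW,35)
ims=[]
for n,(u,v) in(("scene",(250,130)),("top",(225,90))):
    im=eyes.snapshot(n)[:,:,::-1]; cv2.imwrite(f"pics/{n}1.png",im); ims.append(cv2.resize(im[v:v+130,u:u+130],None,fx=3,fy=3,interpolation=cv2.INTER_CUBIC))
cv2.imwrite("pics/v1.png",np.hstack(ims))
E
```

```text
t: 3.35
tcp_pos: [0.5118, 0.0197, 0.2071]
tool_rot: [0.068, 0.961, -0.03, 0.268]
force: [-0.5, 0.3, -0.6]
finger_gap: 0.597
gripper_force: 0.0
t 3.35 grasp [0.5393 0.0146 0.161 ] caddy [-0.0263 -0.0351  0.161 ] z [ 0.511 -0.094 -0.854] y [ 0.146  0.989 -0.021] F [-0.5  0.3 -0.6] gap 0.597 gf 0.0
turn [-1.51 -3.74 -0.08]
shift cm [ 3.99 -1.73  7.32] tcp [0.519 0.001 0.124]
```

View pics/v1.png

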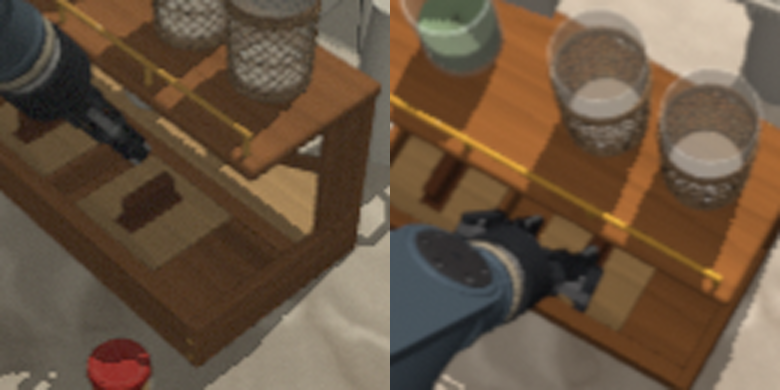

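The left half shows the fingers just left of and above the right lid's grip at (150,195); the tool is a bit nearer the shelf than planned, so I'll check the joints.

Run:
```python
from h import *
print(np.round(sense()["q"],3)); T=rot(YAW,np.radians(35)); g=cad([-.014,-.051,.080])
plan([g-.06*T[:,2]],YAW,35)
```

```text
[-1.790e-01  4.890e-01  2.106e+00 -1.430e+00  1.000e-03 -1.800e-01]
turn [-1.5  -3.72 -0.07]
shift cm [ 3.93 -1.75  1.46] tcp [0.485 0.006 0.173]
```

```bash
cat > rec.py <<'E'
from station import sense
import json
s=sense(); open("rec.txt","a").write(json.dumps([list(map(float,s[k])) for k in("q","tcp_pos","tool_rot")])+"\n"); print(s["t"],[round(float(a),3) for a in s["q"]])
E
python3 rec.py
python3 -m inch '[{"dx":0,"dy":0,"dz":-2,"wx":0,"wy":0,"wz":0},{"dx":0,"dy":0,"dz":-3,"wx":0,"wy":0,"wz":0},{"dx":0,"dy":0,"dz":-3,"wx":0,"wy":0,"wz":0},{"dx":0,"dy":0,"dz":0,"wx":0,"wy":0,"wz":0}]' >/dev/null; python3 rec.py
python3 -m inch '[{"dx":2,"dy":0,"dz":0,"wx":0,"wy":8,"wz":0},{"dx":2,"dy":0,"dz":0,"wx":0,"wy":8,"wz":0},{"dx":2,"dy":0,"dz":0,"wx":0,"wy":8,"wz":0},{"dx":0,"dy":0,"dz":0,"wx":0,"wy":0,"wz":0}]' >/dev/null; python3 rec.py
python3 -m inch '[{"dx":0,"dy":0,"dz":-3,"wx":8,"wy":0,"wz":0},{"dx":0,"dy":0,"dz":-3,"wx":8,"wy":0,"wz":0},{"dx":0,"dy":0,"dz":0,"wx":0,"wy":0,"wz":0}]' >/dev/null; python3 rec.py
cat > kin.py <<'E'
import numpy as np, json
from scipy.optimize import least_squares
from scipy.spatial.transform import Rotation as Rn
D=[json.loads(l) for l in open("rec.txt")]
D.append([[1.081,.527,1.433,0,1.181,-.178],[.1915,.5944,.303],[.15526,.98787,-.00095,-.0003]])
def fk(q,P):
    h,r0,a,e,b,d,wx=P[:7]
    Y=lambda t:Rn.from_euler('y',t); Z=lambda t:Rn.from_euler('z',t)
    R1=Z(q[0]);R2=R1*Y(q[1]);R3=R2*Y(q[2]);R4=R3*Z(P[7]*q[3]);R5=R4*Y(q[4]);R6=R5*Z(P[8]*q[5]+P[9])
    p=R1.apply([r0,0,h])+R2.apply([0,0,a])+R3.apply([e,0,b])+R5.apply([wx,0,d]); return p,R6
def fit():
    best=None
    for s4 in(1,-1):
     for s6 in(1,-1):
      for o in(0,np.pi/2,np.pi,-np.pi/2):
        def f(x):
            P=np.r_[x[:7],s4,s6,x[7]]; out=[(np.array(x[:7])-[.3,0,.35,0,.35,.2,0])*1e-3]
            for q,p,r in D:
                pp,R=fk(q,P); out+=[pp-p,.3*(R.inv()*Rn.from_quat(r)).as_rotvec()]
            return np.concatenate(out)
        s=least_squares(f,[.3,0,.35,0,.35,.2,0,o])
        if best is None or s.cost<best[0]: best=(s.cost,np.r_[s.x[:7],s4,s6,s.x[7]],s.fun)
    return best
if __name__=="__main__":
    b=fit(); print(b[0],b[1].round(4)); print(b[2][7:].reshape(-1,6).round(4))
    np.save("P.npy",b[1])
E
python3 kin.py
```

```text
3.45 [-0.179, 0.489, 2.106, -1.43, 0.001, -0.18]
3.95 [-0.176, 0.342, 2.213, -1.205, 0.007, -0.402]
4.45 [-0.176, 0.346, 2.169, -0.384, 0.217, -1.219]
4.825 [0.002, 0.268, 2.111, -0.79, 0.538, -0.715]
0.010129280607547867 [-0.2293 -0.1328  0.7466 -0.0855  0.2461  0.104  -0.1094  1.      1.
  1.5708]
[[-0.0129 -0.0002 -0.0248 -0.     -0.      0.    ]
 [-0.0283 -0.0031 -0.001  -0.     -0.      0.    ]
 [ 0.0312 -0.0678  0.0287 -0.     -0.      0.    ]
 [-0.0003 -0.0005  0.0023 -0.      0.      0.    ]
 [ 0.0966 -0.054  -0.0051  0.0008  0.0001 -0.    ]]
```

```bash
cat > lin.py <<'E'
from kin import *
Y=lambda t:Rn.from_euler('y',t); Z=lambda t:Rn.from_euler('z',t)
A=[];B=[]
for q,p,r in D:
    R1=Z(q[0]);R2=R1*Y(q[1]);R3=R2*Y(q[2]);R4=R3*Z(q[3]);R5=R4*Y(q[4]);R6=R5*Z(q[5])
    M=[R.as_matrix() for R in(R1,R2,R3,R4,R5,R6)]
    A.append(np.c_[M[0][:,[0,2]],M[1][:,[0,2]],M[2][:,[0,2]],M[4][:,2]]); B.append(p)
    print(np.round(p,4),np.round(np.arctan2(p[1],p[0]),3),np.round(q,3), Rn.from_quat(r).as_matrix()[:,2].round(3))
A=np.vstack(A);B=np.concatenate(B)
for lam in(1e-4,1e-2):
    x=np.linalg.lstsq(np.r_[A,lam*np.eye(A.shape[1])],np.r_[B,np.zeros(A.shape[1])],rcond=None)[0]
    print(x.round(3)); print((A@x-B).reshape(-1,3).round(4))
E
python3 lin.py
```

```text
[0.5105 0.0201 0.2079] 0.039 [-1.790e-01  4.890e-01  2.106e+00 -1.430e+00  1.000e-03 -1.800e-01] [ 0.511 -0.094 -0.854]
[0.455  0.0303 0.2519] 0.066 [-0.176  0.342  2.213 -1.205  0.007 -0.402] [ 0.542 -0.103 -0.834]
[0.4381 0.0166 0.2393] 0.038 [-0.176  0.346  2.169 -0.384  0.217 -1.219] [ 0.39  -0.151 -0.909]
[0.4184 0.0304 0.2841] 0.073 [ 2.000e-03  2.680e-01  2.111e+00 -7.900e-01  5.380e-01 -7.150e-01] [ 0.333 -0.363 -0.87 ]
[0.1915 0.5944 0.303 ] 1.259 [ 1.081  0.527  1.433  0.     1.181 -0.178] [-0.001 -0.002 -1.   ]
[ 0.179 -0.313 -0.011  0.579 -0.053  0.143 -0.115]
[[-0.0174 -0.1093 -0.0014]
 [-0.0387 -0.1035 -0.01  ]
 [ 0.0017 -0.0852  0.0151]
 [ 0.0025  0.0126 -0.0031]
 [ 0.0969 -0.0534 -0.0005]]
[ 0.179 -0.31  -0.01   0.576 -0.053  0.144 -0.115]
[[-0.0177 -0.1093 -0.0014]
 [-0.0386 -0.1035 -0.01  ]
 [ 0.0017 -0.0853  0.0151]
 [ 0.0028  0.0124 -0.0031]
 [ 0.0969 -0.0535 -0.0005]]
```

```bash
sed -i 's/A.append(.*); B/A.append(np.c_[M[0],M[1][:,[0,2]],M[2][:,[0,2]],M[3][:,1],M[4][:,2]]); B/' lin.py; python3 lin.py | tail -14
```

```text
[0.4184 0.0304 0.2841] 0.073 [ 2.000e-03  2.680e-01  2.111e+00 -7.900e-01  5.380e-01 -7.150e-01] [ 0.333 -0.363 -0.87 ]
[0.1915 0.5944 0.303 ] 1.259 [ 1.081  0.527  1.433  0.     1.181 -0.178] [-0.001 -0.002 -1.   ]
[ 0.     0.111  0.273  0.002  0.588  0.115  0.39  -0.     0.224]
[[-0.      0.     -0.    ]
 [ 0.     -0.0001  0.0001]
 [-0.0001 -0.0001 -0.    ]
 [-0.      0.0001 -0.    ]
 [-0.0001  0.0001  0.    ]]
[ 0.002  0.111  0.272  0.001  0.587  0.114  0.389 -0.     0.223]
[[-0.     -0.0001  0.0001]
 [ 0.     -0.0001  0.    ]
 [ 0.     -0.0002  0.    ]
 [ 0.      0.0003 -0.0002]
 [-0.0001 -0.0001 -0.    ]]
```

```bash
cat >> h.py <<'E'
from scipy.optimize import least_squares
LO=np.array([-3.08,-.75,.22,-1.43,0,-2.85]);HI=np.array([3.08,2.2,2.44,4.57,2.65,2.85])
def fk(q):
    Y=lambda t:Rn.from_euler('y',t); Z=lambda t:Rn.from_euler('z',t)
    R1=Z(q[0]);R2=R1*Y(q[1]);R3=R2*Y(q[2]);R5=R3*Z(q[3])*Y(q[4]);R6=R5*Z(q[5]+np.pi/2)
    return R1.apply([0,.111,.273])+R2.apply([.002,0,.588])+R3.apply([.115,0,.39])+R5.apply([0,0,.224]),R6
def ik(p,T,seed):
    def f(q):
        pp,R=fk(q); return np.r_[pp-p,.3*(R.inv()*Rn.from_matrix(T)).as_rotvec()]
    s=least_squares(f,np.clip(seed,LO+.01,HI-.01),bounds=(LO,HI)); return s.x,np.sqrt(2*s.cost)
E
python3 - <<'E'
from h import *
q0,_,R0=now(); pp,R=fk(q0["q"]); print(pp-q0["tcp_pos"],(R.inv()*Rn.from_matrix(R0)).magnitude())
F=np.diag([-1,-1,1.])
jaz=np.arctan2(-.328,.618)
for name,g,az in(("mid0",cad([-.014,-.051,.08]),YAW),("mid1",cad([-.014,-.129,.08]),YAW),("left0",cad([-.014,.128,.08]),YAW),("place",cad([0,.128,.061]),YAW),("jar",np.array([.618,-.328,.055]),YAW),("jar-az",np.array([.618,-.328,.055]),jaz)):
  for lean in(30,35,40):
    for fl in(0,1):
      T=rot(az,np.radians(lean)); T=T@F if fl else T
      p=g-.054*T[:,2]
      for s4 in(0,3.1):
       for s6 in (-1.6,1.5):
        q,e=ik(p,T,[np.arctan2(p[1],p[0])-.15,.6,1.8,s4,.3,s6])
        if e<1e-4: print(name,lean,"flip",fl,q.round(2))
E
```

```text
[ 7.00081574e-05  3.65933184e-05 -1.03581889e-03] 3.632164660233972e-16
mid0 30 flip 0 [-0.24  0.69  2.11  2.86  0.19  1.76]
mid0 30 flip 1 [-0.24  0.69  2.11  2.86  0.19 -1.38]
mid0 30 flip 1 [-0.24  0.69  2.11  2.86  0.19 -1.38]
mid0 35 flip 0 [-0.24  0.72  2.17  2.96  0.36  1.65]
mid0 35 flip 1 [-0.24  0.72  2.17  2.96  0.36 -1.49]
mid0 35 flip 1 [-0.24  0.72  2.17  2.96  0.36 -1.49]
mid0 35 flip 1 [-0.24  0.72  2.17  2.96  0.36 -1.49]
mid0 40 flip 0 [-0.25  0.76  2.22  3.    0.54  1.61]
mid0 40 flip 1 [-0.25  0.76  2.22  3.    0.54 -1.54]
mid0 40 flip 1 [-0.25  0.76  2.22  3.    0.54 -1.54]
mid1 30 flip 0 [-0.43  0.69  2.13  2.44  0.23  2.  ]
mid1 30 flip 0 [-0.43  0.69  2.13  2.44  0.23  2.  ]
mid1 30 flip 0 [-0.43  0.69  2.13  2.44  0.23  2.  ]
mid1 30 flip 1 [-0.43  0.69  2.13  2.44  0.23 -1.14]
mid1 30 flip 1 [-0.43  0.69  2.13  2.44  0.23 -1.14]
mid1 30 flip 1 [-0.43  0.69  2.13  2.44  0.23 -1.14]
mid1 35 flip 0 [-0.45  0.72  2.18  2.66  0.39  1.76]
mid1 35 flip 0 [-0.45  0.72  2.18  2.66  0.39  1.76]
mid1 35 flip 0 [-0.45  0.72  2.18  2.66  0.39  1.76]
mid1 35 flip 1 [-0.45
[... 2256 characters left out ...]
 0 [-0.69  0.81  1.79  2.06  0.13  2.48]
jar-az 35 flip 0 [-0.69  0.81  1.79  2.06  0.13  2.48]
jar-az 35 flip 1 [-0.69  0.81  1.79  2.06  0.13 -0.66]
jar-az 35 flip 1 [-0.69  0.81  1.79  2.06  0.13 -0.66]
jar-az 35 flip 1 [-0.69  0.81  1.79  2.06  0.13 -0.66]
jar-az 35 flip 1 [-0.69  0.81  1.79  2.06  0.13 -0.66]
jar-az 40 flip 0 [-0.7   0.83  1.84  2.57  0.26  1.96]
jar-az 40 flip 0 [-0.7   0.83  1.84  2.57  0.26  1.96]
jar-az 40 flip 0 [-0.7   0.83  1.84  2.57  0.26  1.96]
jar-az 40 flip 1 [-0.7   0.83  1.84  2.57  0.26 -1.18]
jar-az 40 flip 1 [-0.7   0.83  1.84  2.57  0.26 -1.18]
jar-az 40 flip 1 [-0.7   0.83  1.84  2.57  0.26 -1.18]
jar-az 40 flip 1 [-0.7   0.83  1.84  2.57  0.26 -1.18]
```

```bash
cat >> h.py <<'E'
T40=rot(YAW,np.radians(40))@np.diag([-1,-1,1.])
def jpath(qt,n):
    s,_,_=now(); q=np.array(s["q"]); pr=fk(q)
    for i in range(1,n+1):
        c=fk(q+(qt-q)*i/n); d=pr[1].inv().apply(c[0]-pr[0])*100; w=np.degrees((pr[1].inv()*c[1]).as_rotvec())
        print(d.round(1),w.round(1),"| tcp",incad(c[0]).round(3),"tip",incad(c[0]+c[1].apply([0,0,.073])).round(3)); pr=c
E
python3 - <<'E'
from h import *
g=cad([-.014,-.051,.08]); p=g-(.054+.11)*T40[:,2]
q,e=ik(p,T40,[-.25,.76,2.2,3,.54,-1.54]); print(q.round(3),e); jpath(q,20)
E
```

```text
[-0.276  0.515  2.361  2.92   0.437 -1.481] 1.1592761430198944e-11
[2.2 1.1 0.6] [-3.3  5.3  7.2] | tcp [-0.165 -0.026  0.266] tip [-0.143 -0.045  0.199]
[2.  1.  0.6] [-3.2  5.1  7.4] | tcp [-0.18  -0.014  0.251] tip [-0.162 -0.028  0.182]
[1.8 1.  0.6] [-3.2  4.8  7.5] | tcp [-0.192 -0.001  0.24 ] tip [-0.178 -0.008  0.168]
[1.6 0.9 0.5] [-3.2  4.4  7.7] | tcp [-0.201  0.014  0.231] tip [-0.19   0.013  0.159]
[1.4 0.9 0.5] [-3.2  4.1  7.9] | tcp [-0.207  0.029  0.225] tip [-0.198  0.034  0.153]
[1.1 0.9 0.4] [-3.3  3.7  8. ] | tcp [-0.209  0.043  0.222] tip [-0.2    0.055  0.15 ]
[0.9 0.9 0.4] [-3.3  3.3  8.2] | tcp [-0.208  0.056  0.22 ] tip [-0.198  0.074  0.15 ]
[0.7 0.9 0.3] [-3.4  2.9  8.3] | tcp [-0.203  0.067  0.22 ] tip [-0.192  0.09   0.151]
[0.4 1.  0.3] [-3.4  2.5  8.4] | tcp [-0.196  0.076  0.221] tip [-0.182  0.102  0.154]
[0.2 1.  0.2] [-3.5  2.1  8.5] | tcp [-0.187  0.081  0.222] tip [-0.17   0.11   0.158]
[-0.   1.1  0.2] [-3.6  1.7  8.5] | tcp [-0.176  0.082  0.224] tip [-0.154  0.114  0.162]
[-0.2  1.2  0.1] [-3.7  1.3  8.5] | tcp [-0.164  0.08   0.226] tip [-0.138  0.112  0.166]
[-0.4  1.3  0.1] [-3.8  0.9  8.6] | tcp [-0.152  0.074  0.227] tip [-0.121  0.105  0.169]
[-0.5  1.4  0. ] [-4.   0.5  8.5] | tcp [-0.14   0.064  0.227] tip [-0.105  0.094  0.171]
[-0.7  1.5  0. ] [-4.1  0.2  8.5] | tcp [-0.13   0.05   0.226] tip [-0.091  0.077  0.171]
[-0.8  1.7 -0. ] [-4.2 -0.2  8.5] | tcp [-0.122  0.034  0.224] tip [-0.079  0.057  0.17 ]
[-0.9  1.8 -0. ] [-4.4 -0.5  8.4] | tcp [-0.116  0.015  0.221] tip [-0.071  0.033  0.167]
[-1.   1.9 -0. ] [-4.5 -0.7  8.4] | tcp [-0.114 -0.006  0.217] tip [-0.067  0.006  0.163]
[-1.  2. -0.] [-4.7 -1.   8.3] | tcp [-0.115 -0.028  0.212] tip [-0.067 -0.022  0.157]
[-1.1  2.1 -0. ] [-4.8 -1.2  8.2] | tcp [-0.119 -0.051  0.206] tip [-0.072 -0.051  0.15 ]
```

```bash
python3 -m inch '[{"dx":2.2,"dy":1.1,"dz":0.6,"wx":-3.3,"wy":5.3,"wz":7.2},{"dx":2,"dy":1,"dz":0.6,"wx":-3.2,"wy":5.1,"wz":7.4},{"dx":1.8,"dy":1,"dz":0.6,"wx":-3.2,"wy":4.8,"wz":7.5},{"dx":1.6,"dy":0.9,"dz":0.5,"wx":-3.2,"wy":4.4,"wz":7.7},{"dx":1.4,"dy":0.9,"dz":0.5,"wx":-3.2,"wy":4.1,"wz":7.9},{"dx":1.1,"dy":0.9,"dz":0.4,"wx":-3.3,"wy":3.7,"wz":8},{"dx":0.9,"dy":0.9,"dz":0.4,"wx":-3.3,"wy":3.3,"wz":8.2},{"dx":0.7,"dy":0.9,"dz":0.3,"wx":-3.4,"wy":2.9,"wz":8.3},{"dx":0.4,"dy":1,"dz":0.3,"wx":-3.4,"wy":2.5,"wz":8.4},{"dx":0.2,"dy":1,"dz":0.2,"wx":-3.5,"wy":2.1,"wz":8.5}]'
python3 -m inch '[{"dx":0,"dy":1.1,"dz":0.2,"wx":-3.6,"wy":1.7,"wz":8.5},{"dx":-0.2,"dy":1.2,"dz":0.1,"wx":-3.7,"wy":1.3,"wz":8.5},{"dx":-0.4,"dy":1.3,"dz":0.1,"wx":-3.8,"wy":0.9,"wz":8.6},{"dx":-0.5,"dy":1.4,"dz":0,"wx":-4,"wy":0.5,"wz":8.5},{"dx":-0.7,"dy":1.5,"dz":0,"wx":-4.1,"wy":0.2,"wz":8.5},{"dx":-0.8,"dy":1.7,"dz":0,"wx":-4.2,"wy":-0.2,"wz":8.5},{"dx":-0.9,"dy":1.8,"dz":0,"wx":-4.4,"wy":-0.5,"wz":8.4},{"dx":-1,"dy":1.9,"dz":0,"wx":-4.5,"wy":-0.7,"wz":8.4},{"dx":-1,"dy":2,"dz":0,"wx":-4.7,"wy":-1,"wz":8.3},{"dx":-1.1,"dy":2.1,"dz":0,"wx":-4.8,"wy":-1.2,"wz":8.2}]'
cat >> h.py <<'E'
def plan2(gps,T=None):
    T=T40 if T is None else T
    s,p,R=now(); print("q",np.round(s["q"],2),"turn",np.degrees(Rn.from_matrix(R.T@T).as_rotvec()).round(2))
    for g in gps:
        q=np.array(g)-.054*T[:,2]; print("shift cm",((q-p)@T*100).round(2)); p=q
E
python3 - <<'E'
from h import *
rep(); g=cad([-.014,-.051,.080]);plan2([g-.05*T40[:,2],g])
E
```

```text
t: 6.08
tcp_pos: [0.3954, 0.1464, 0.2218]
tool_rot: [0.689, 0.683, 0.239, -0.031]
force: [0.5, -0.4, 0.9]
finger_gap: 0.602
gripper_force: 0.0
t: 7.32
tcp_pos: [0.4431, 0.0083, 0.2024]
tool_rot: [0.94, -0.067, 0.333, 0.023]
force: [0.5, -0.5, -0.1]
finger_gap: 0.599
gripper_force: 0.0
t 7.325 grasp [0.4768 0.0035 0.1605] caddy [-0.0869 -0.0543  0.1605] z [ 0.624 -0.089 -0.777] y [-0.142 -0.99  -0.001] F [ 0.5 -0.5 -0.1] gap 0.599 gf 0.0
q [-0.28  0.52  2.36  2.93  0.42 -1.48] turn [ 0.38  0.96 -0.56]
shift cm [ 0.32 -0.29  5.85]
shift cm [ 0. -0.  5.]
```

```bash
python3 -m inch '[{"dx":0.3,"dy":-0.3,"dz":1.5,"wx":0.4,"wy":1,"wz":-0.6},{"dx":0,"dy":0,"dz":2.2,"wx":0,"wy":0,"wz":0},{"dx":0,"dy":0,"dz":2.2,"wx":0,"wy":0,"wz":0},{"dx":0,"dy":0,"dz":2,"wx":0,"wy":0,"wz":0},{"dx":0,"dy":0,"dz":1.5,"wx":0,"wy":0,"wz":0},{"dx":0,"dy":0,"dz":0.8,"wx":0,"wy":0,"wz":0},{"dx":0,"dy":0,"dz":0,"wx":0,"wy":0,"wz":0}]'
python3 - <<'E'
from h import *
rep(); g=cad([-.014,-.051,.080]);plan2([g])
ims=[]
for n,(u,v) in(("scene",(250,130)),("top",(225,90))):
    im=eyes.snapshot(n)[:,:,::-1]; cv2.imwrite(f"pics/{n}2.png",im); ims.append(cv2.resize(im[v:v+130,u:u+130],None,fx=3,fy=3,interpolation=cv2.INTER_CUBIC))
cv2.imwrite("pics/v2.png",np.hstack(ims))
E
```

```text
t: 8.2
tcp_pos: [0.5122, 0.0039, 0.1274]
tool_rot: [0.937, -0.058, 0.344, 0.022]
force: [-0.5, -0.0, 0.4]
finger_gap: 0.597
gripper_force: 0.0
t 8.2 grasp [ 5.469e-01 -4.000e-04  8.620e-02] caddy [-0.0169 -0.0491  0.0862] z [ 0.642 -0.081 -0.762] y [-0.123 -0.992  0.001] F [-0.5 -0.   0.4] gap 0.597 gf 0.0
q [-0.25  0.75  2.23  2.99  0.55 -1.54] turn [-0.22 -0.33  0.36]
shift cm [-0.15  0.17  0.66]
```

View pics/v2.png

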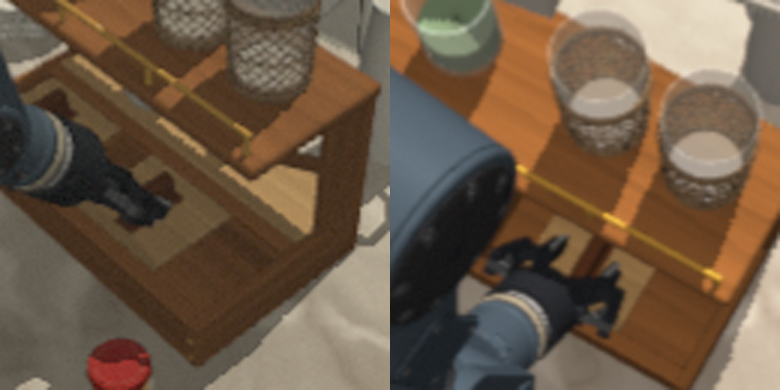

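In the top half, the fingers (555,245) and (612,275) straddle the bar at (598,252), so I'll go in a little further and close.

```bash
python3 -m inch '[{"dx":-0.1,"dy":0.2,"dz":0.3,"wx":0,"wy":0,"wz":0},{"dx":0,"dy":0,"dz":0.2,"wx":0,"wy":0,"wz":0}]' >/dev/null
python3 -m inch '[{"dx":0,"dy":0,"dz":0,"wx":0,"wy":0,"wz":0},{"dx":0,"dy":0,"dz":0,"wx":0,"wy":0,"wz":0},{"dx":0,"dy":0,"dz":0,"wx":0,"wy":0,"wz":0},{"dx":0,"dy":0,"dz":0,"wx":0,"wy":0,"wz":0},{"dx":0,"dy":0,"dz":0,"wx":0,"wy":0,"wz":0}]' 0 25
python3 -c "
from h import *
rep();plan2([cad([-.014,-.129,.081])])"
```

```text
t: 9.18
tcp_pos: [0.5145, 0.0018, 0.1236]
tool_rot: [0.937, -0.058, 0.345, 0.022]
force: [-1.1, 0.6, 0.8]
finger_gap: 0.182
gripper_force: 26.6
t 9.175 grasp [ 0.5493 -0.0025  0.0825] caddy [-0.0142 -0.0508  0.0825] z [ 0.643 -0.081 -0.761] y [-0.123 -0.992  0.001] F [-1.1  0.6  0.8] gap 0.182 gf 26.63449376821518
q [-0.25  0.76  2.22  2.99  0.55 -1.54] turn [-0.22 -0.43  0.37]
shift cm [-0.04  7.8   0.13]
```

```bash
python3 -m inch '[{"dx":0,"dy":1,"dz":0,"wx":0,"wy":0,"wz":0},{"dx":0,"dy":1,"dz":0,"wx":0,"wy":0,"wz":0},{"dx":0,"dy":1,"dz":0,"wx":0,"wy":0,"wz":0},{"dx":0,"dy":1,"dz":0,"wx":0,"wy":0,"wz":0},{"dx":0,"dy":1,"dz":0,"wx":0,"wy":0,"wz":0},{"dx":0,"dy":1,"dz":0,"wx":0,"wy":0,"wz":0},{"dx":0,"dy":1,"dz":0,"wx":0,"wy":0,"wz":0},{"dx":0,"dy":0.3,"dz":0,"wx":0,"wy":0,"wz":0}]'; python3 -c "
from h import *
rep()"
python3 -m inch '[{"dx":0,"dy":0.2,"dz":0,"wx":0,"wy":0,"wz":0},{"dx":0,"dy":0.2,"dz":0,"wx":0,"wy":0,"wz":0},{"dx":0,"dy":0,"dz":0,"wx":0,"wy":0,"wz":0}]'; python3 -c "
from h import *
rep()"
```

```text
t: 10.18
tcp_pos: [0.5056, -0.0715, 0.1236]
tool_rot: [0.937, -0.058, 0.345, 0.022]
force: [0.8, 1.8, 1.8]
finger_gap: 0.18
gripper_force: 26.6
t 10.175 grasp [ 0.5403 -0.0759  0.0825] caddy [-0.0135 -0.1248  0.0825] z [ 0.643 -0.082 -0.761] y [-0.124 -0.992  0.001] F [0.8 1.8 1.8] gap 0.18 gf 26.6470929980278
t: 10.55
tcp_pos: [0.5052, -0.0733, 0.1236]
tool_rot: [0.937, -0.056, 0.345, 0.021]
force: [3.0, 7.6, 1.5]
finger_gap: 0.183
gripper_force: 26.5
t 10.55 grasp [ 0.54   -0.0775  0.0825] caddy [-0.0136 -0.1264  0.0825] z [ 0.644 -0.078 -0.761] y [-0.12  -0.993  0.001] F [3.  7.6 1.5] gap 0.183 gf 26.53511345386505
```

```bash
python3 -m inch '[{"dx":0,"dy":0.2,"dz":0,"wx":0,"wy":0,"wz":0},{"dx":0,"dy":0.1,"dz":0,"wx":0,"wy":0,"wz":0},{"dx":0,"dy":0,"dz":0,"wx":0,"wy":0,"wz":0}]'; python3 -c "
from h import *
rep()"
python3 -m inch '[{"dx":0,"dy":-0.2,"dz":0,"wx":0,"wy":0,"wz":0},{"dx":0,"dy":-0.1,"dz":0,"wx":0,"wy":0,"wz":0},{"dx":0,"dy":0,"dz":0,"wx":0,"wy":0,"wz":0},{"dx":0,"dy":0,"dz":0,"wx":0,"wy":0,"wz":0}]' 0.5; python3 -c "
from h import *
rep()"
```

```text
t: 10.92
tcp_pos: [0.505, -0.0739, 0.1241]
tool_rot: [0.936, -0.053, 0.346, 0.02]
force: [7.3, 16.7, 2.9]
finger_gap: 0.181
gripper_force: 28.8
t 10.925 grasp [ 0.5399 -0.0779  0.0831] caddy [-0.0137 -0.1268  0.0831] z [ 0.646 -0.074 -0.76 ] y [-0.113 -0.994 -0.   ] F [ 7.3 16.7  2.9] gap 0.181 gf 28.767614364624023
t: 11.42
tcp_pos: [0.5051, -0.075, 0.1235]
tool_rot: [0.937, -0.058, 0.345, 0.022]
force: [0.3, -0.2, 0.1]
finger_gap: 0.502
gripper_force: 0.0
t 11.425 grasp [ 0.5398 -0.0794  0.0823] caddy [-0.0136 -0.1283  0.0823] z [ 0.643 -0.081 -0.762] y [-0.124 -0.992  0.001] F [ 0.3 -0.2  0.1] gap 0.502 gf 0.0
```

```bash
sed -i 's/^def cad(p)/O=O+CY*.0022\ndef cad(p)/' h.py
python3 -m inch '[{"dx":0,"dy":0,"dz":-2,"wx":0,"wy":0,"wz":0},{"dx":0,"dy":0,"dz":-2.5,"wx":0,"wy":0,"wz":0},{"dx":0,"dy":-1.5,"dz":-1.5,"wx":0,"wy":0,"wz":0},{"dx":0,"dy":-3,"dz":0,"wx":0,"wy":0,"wz":0},{"dx":0,"dy":-3.5,"dz":0,"wx":0,"wy":0,"wz":0},{"dx":0,"dy":-3.5,"dz":0,"wx":0,"wy":0,"wz":0},{"dx":0,"dy":-3.5,"dz":0,"wx":0,"wy":0,"wz":0},{"dx":0,"dy":-3.5,"dz":0,"wx":0,"wy":0,"wz":0},{"dx":0,"dy":-3.5,"dz":0,"wx":0,"wy":0,"wz":0},{"dx":0,"dy":-3,"dz":0,"wx":0,"wy":0,"wz":0}]' 0.6
python3 -c "
from h import *
rep();plan2([cad([-.014,.127,.082])])"
```

```text
t: 12.68
tcp_pos: [0.4967, 0.1807, 0.169]
tool_rot: [0.937, -0.057, 0.345, 0.021]
force: [0.8, -0.2, 0.2]
finger_gap: 0.599
gripper_force: 0.0
t 12.675 grasp [0.5314 0.1765 0.1278] caddy [-0.0553  0.1221  0.1278] z [ 0.643 -0.079 -0.762] y [-0.122 -0.993  0.001] F [ 0.8 -0.2  0.2] gap 0.599 gf 0.0
q [ 0.23  0.64  2.13  3.81  0.37 -1.93] turn [-0.31 -0.39  0.42]
shift cm [ 0.25 -0.52  6.16]
```

```bash
python3 -m inch '[{"dx":0.2,"dy":-0.5,"dz":0,"wx":-0.3,"wy":-0.4,"wz":0.4},{"dx":0,"dy":0,"dz":1.5,"wx":0,"wy":0,"wz":0},{"dx":0,"dy":0,"dz":2,"wx":0,"wy":0,"wz":0},{"dx":0,"dy":0,"dz":1.6,"wx":0,"wy":0,"wz":0},{"dx":0,"dy":0,"dz":1,"wx":0,"wy":0,"wz":0},{"dx":0,"dy":0,"dz":0,"wx":0,"wy":0,"wz":0}]'
python3 -m inch '[{"dx":0,"dy":0,"dz":0,"wx":0,"wy":0,"wz":0},{"dx":0,"dy":0,"dz":0,"wx":0,"wy":0,"wz":0},{"dx":0,"dy":0,"dz":0,"wx":0,"wy":0,"wz":0},{"dx":0,"dy":0,"dz":0,"wx":0,"wy":0,"wz":0},{"dx":0,"dy":0,"dz":0,"wx":0,"wy":0,"wz":0}]' 0 25
python3 -c "
from h import *
rep();plan2([cad([-.014,-.009,.082])])"
```

```text
t: 13.42
tcp_pos: [0.5384, 0.1778, 0.1229]
tool_rot: [0.938, -0.062, 0.341, 0.023]
force: [-0.3, -1.4, 0.5]
finger_gap: 0.6
gripper_force: 0.0
t: 14.05
tcp_pos: [0.538, 0.1779, 0.1239]
tool_rot: [0.938, -0.062, 0.342, 0.023]
force: [-4.6, 0.3, 5.0]
finger_gap: 0.184
gripper_force: 26.1
t 14.05 grasp [0.5724 0.1733 0.0826] caddy [-0.0142  0.1243  0.0826] z [ 0.638 -0.085 -0.766] y [-0.132 -0.991  0.001] F [-4.6  0.3  5. ] gap 0.184 gf 26.073658168315887
q [ 0.21  0.75  2.04  3.75  0.39 -1.87] turn [ 0.08 -0.04 -0.02]
shift cm [-1.000e-02  1.334e+01  6.000e-02]
```

```bash
python3 -m inch '[{"dx":0,"dy":0.8,"dz":0,"wx":0,"wy":0,"wz":0},{"dx":0,"dy":1.3,"dz":0,"wx":0,"wy":0,"wz":0},{"dx":0,"dy":1.4,"dz":0,"wx":0,"wy":0,"wz":0},{"dx":0,"dy":1.4,"dz":0,"wx":0,"wy":0,"wz":0},{"dx":0,"dy":1.4,"dz":0,"wx":0,"wy":0,"wz":0},{"dx":0,"dy":1.4,"dz":0,"wx":0,"wy":0,"wz":0},{"dx":0,"dy":1.4,"dz":0,"wx":0,"wy":0,"wz":0},{"dx":0,"dy":1.4,"dz":0,"wx":0,"wy":0,"wz":0},{"dx":0,"dy":1.3,"dz":0,"wx":0,"wy":0,"wz":0},{"dx":0,"dy":0.8,"dz":0,"wx":0,"wy":0,"wz":0}]'; python3 -c "
from h import *
rep()"
python3 -m inch '[{"dx":0,"dy":0.3,"dz":0,"wx":0,"wy":0,"wz":0},{"dx":0,"dy":0.2,"dz":0,"wx":0,"wy":0,"wz":0},{"dx":0,"dy":0.2,"dz":0,"wx":0,"wy":0,"wz":0},{"dx":0,"dy":0,"dz":0,"wx":0,"wy":0,"wz":0}]'; python3 -c "
from h import *
rep()"
```

```text
t: 15.3
tcp_pos: [0.5224, 0.0525, 0.1239]
tool_rot: [0.937, -0.062, 0.342, 0.023]
force: [-0.1, 1.4, 2.7]
finger_gap: 0.179
gripper_force: 25.5
t 15.3 grasp [0.5569 0.0479 0.0826] caddy [-0.0133 -0.002   0.0826] z [ 0.639 -0.085 -0.765] y [-0.131 -0.991  0.001] F [-0.1  1.4  2.7] gap 0.179 gf 25.507673621177673
t: 15.8
tcp_pos: [0.5211, 0.0463, 0.1239]
tool_rot: [0.937, -0.061, 0.342, 0.023]
force: [0.6, 1.9, 4.9]
finger_gap: 0.184
gripper_force: 25.7
t 15.8 grasp [0.5556 0.0417 0.0826] caddy [-0.0138 -0.0084  0.0826] z [ 0.638 -0.085 -0.765] y [-0.131 -0.991  0.001] F [0.6 1.9 4.9] gap 0.184 gf 25.6946924328804
```

```bash
python3 -m inch '[{"dx":0,"dy":0.2,"dz":0,"wx":0,"wy":0,"wz":0},{"dx":0,"dy":0.2,"dz":0,"wx":0,"wy":0,"wz":0},{"dx":0,"dy":0.1,"dz":0,"wx":0,"wy":0,"wz":0},{"dx":0,"dy":0,"dz":0,"wx":0,"wy":0,"wz":0}]'; python3 -c "
from h import *
rep()"
```

```text
t: 16.3
tcp_pos: [0.5209, 0.0451, 0.1243]
tool_rot: [0.937, -0.056, 0.343, 0.021]
force: [4.9, 24.0, 5.6]
finger_gap: 0.179
gripper_force: 28.0
t 16.3 grasp [0.5555 0.0409 0.0831] caddy [-0.0137 -0.0092  0.0831] z [ 0.641 -0.078 -0.764] y [-0.119 -0.993  0.001] F [ 4.9 24.   5.6] gap 0.179 gf 28.011191189289093
```

```bash
python3 -m inch '[{"dx":0,"dy":-0.3,"dz":0,"wx":0,"wy":0,"wz":0},{"dx":0,"dy":-0.2,"dz":0,"wx":0,"wy":0,"wz":0},{"dx":0,"dy":0,"dz":0,"wx":0,"wy":0,"wz":0}]' 0.5 >/dev/null
python3 -c "
from h import *
rep()"
python3 -m inch '[{"dx":0,"dy":0,"dz":-2,"wx":0,"wy":0,"wz":0},{"dx":0,"dy":0,"dz":-3,"wx":0,"wy":0,"wz":0},{"dx":0,"dy":0,"dz":-3.5,"wx":0,"wy":0,"wz":0},{"dx":0,"dy":0,"dz":-3.5,"wx":0,"wy":0,"wz":0}]'
python3 - <<'E'
from h import *
rep(); j=np.array([.618,-.3285,.055]); a=j-.18*T40[:,2]; plan2([a,j-.06*T40[:,2],j])
for g in(a,(a+now()[1]+.054*T40[:,2])/2,j): print(ik(g-.054*T40[:,2],T40,sense()["q"]))
im=eyes.snapshot("top")[:,:,::-1]; cv2.imwrite("pics/top3.png",im)
hsv=cv2.cvtColor(im,cv2.COLOR_BGR2HSV); m=(((hsv[...,0]<6)|(hsv[...,0]>172))&(hsv[...,1]>170)&(hsv[...,2]>90)).astype(np.uint8)
k,l,st,c=cv2.connectedComponentsWithStats(m)
for i in range(1,k):
    if st[i,4]>60: print(onz("top",[c[i]],.066)[0].round(4))
E
```

```text
t 16.675 grasp [0.5547 0.0411 0.0817] caddy [-0.0146 -0.0091  0.0817] z [ 0.636 -0.086 -0.767] y [-0.133 -0.991  0.001] F [-0.   0.2  0.4] gap 0.5 gf 0.0
t: 17.18
tcp_pos: [0.4433, 0.0558, 0.2157]
tool_rot: [0.938, -0.063, 0.341, 0.023]
force: [0.7, 0.1, 0.9]
finger_gap: 0.5
gripper_force: 0.0
t 17.175 grasp [0.4776 0.0511 0.1743] caddy [-0.0923 -0.0092  0.1743] z [ 0.636 -0.086 -0.767] y [-0.134 -0.991  0.001] F [0.7 0.1 0.9] gap 0.5 gf 0.0
q [-0.12  0.48  2.33  3.17  0.37 -1.58] turn [ 0.14  0.09 -0.11]
shift cm [ 6.78 35.82  3.27]
shift cm [ 0.  0. 12.]
shift cm [-0.  0.  6.]
(array([-0.98410602,  0.49980452,  2.00731754,  1.34027624,  0.5206333 ,
       -0.45612965]), np.float64(2.5367531841269633e-12))
(array([-0.67286348,  0.45637249,  2.27209339,  2.10645903,  0.39582407,
       -1.00380207]), np.float64(2.873525020175782e-12))
(array([-0.81405484,  0.83709019,  1.80338574,  1.73978397,  0.42422941,
       -0.74257192]), np.float64(2.3671527612980055e-09))
[ 0.6177 -0.3283  0.066 ]
[ 0.3939 -0.116   0.066 ]
[ 0.41   -0.4188  0.066 ]
```

```bash
python3 -m inch '[{"dx":0.57,"dy":2.98,"dz":0.27,"wx":0,"wy":0,"wz":0},{"dx":0.57,"dy":2.98,"dz":0.27,"wx":0,"wy":0,"wz":0},{"dx":0.57,"dy":2.98,"dz":0.27,"wx":0,"wy":0,"wz":0},{"dx":0.57,"dy":2.98,"dz":0.27,"wx":0,"wy":0,"wz":0},{"dx":0.57,"dy":2.98,"dz":0.27,"wx":0,"wy":0,"wz":0},{"dx":0.57,"dy":2.98,"dz":0.27,"wx":0,"wy":0,"wz":0},{"dx":0.57,"dy":2.98,"dz":0.27,"wx":0,"wy":0,"wz":0},{"dx":0.57,"dy":2.98,"dz":0.27,"wx":0,"wy":0,"wz":0},{"dx":0.57,"dy":2.98,"dz":0.27,"wx":0,"wy":0,"wz":0},{"dx":0.57,"dy":2.98,"dz":0.27,"wx":0,"wy":0,"wz":0}]' 1
python3 -m inch '[{"dx":0.57,"dy":2.98,"dz":0.27,"wx":0,"wy":0,"wz":0},{"dx":0.57,"dy":2.98,"dz":0.27,"wx":0,"wy":0,"wz":0},{"dx":0,"dy":0,"dz":0,"wx":0,"wy":0,"wz":0}]' >/dev/null
python3 - <<'E'
from h import *
rep(); j=np.array([.618,-.3285,.055]); plan2([j-.06*T40[:,2],j])
E
```

```text
t: 18.48
tcp_pos: [0.4651, -0.2487, 0.2312]
tool_rot: [0.938, -0.063, 0.341, 0.023]
force: [-0.1, 0.8, 0.3]
finger_gap: 0.999
gripper_force: 0.0
t 18.85 grasp [ 0.5042 -0.3157  0.1935] caddy [-0.0181 -0.3694  0.1935] z [ 0.638 -0.089 -0.765] y [-0.135 -0.991  0.002] F [ 0.2 -0.1 -0. ] gap 1.0 gf 0.0
q [-0.98  0.5   2.01  1.35  0.52 -0.46] turn [ 0.27 -0.08 -0.13]
shift cm [-0.12 -0.19 11.97]
shift cm [-0.  0.  6.]
```

```bash
python3 -m inch '[{"dx":-0.1,"dy":-0.2,"dz":3,"wx":0.3,"wy":0,"wz":-0.1},{"dx":0,"dy":0,"dz":3,"wx":0,"wy":0,"wz":0},{"dx":0,"dy":0,"dz":3,"wx":0,"wy":0,"wz":0},{"dx":0,"dy":0,"dz":2.5,"wx":0,"wy":0,"wz":0},{"dx":0,"dy":0,"dz":2.5,"wx":0,"wy":0,"wz":0},{"dx":0,"dy":0,"dz":0,"wx":0,"wy":0,"wz":0}]'
python3 - <<'E'
from h import *
rep(); j=np.array([.618,-.3285,.055]); plan2([j])
ims=[]
for n,(u,v) in(("scene",(340,180)),("top",(330,145))):
    im=eyes.snapshot(n)[:,:,::-1]; cv2.imwrite(f"pics/{n}4.png",im); ims.append(cv2.resize(im[v:v+130,u:u+130],None,fx=3,fy=3,interpolation=cv2.INTER_CUBIC))
cv2.imwrite("pics/v4.png",np.hstack(ims))
E
```

```text
t: 19.6
tcp_pos: [0.5583, -0.3153, 0.1252]
tool_rot: [0.938, -0.06, 0.34, 0.019]
force: [0.3, 0.4, 0.4]
finger_gap: 0.997
gripper_force: 0.0
t 19.6 grasp [ 0.5927 -0.3195  0.0837] caddy [ 0.0702 -0.3616  0.0837] z [ 0.636 -0.077 -0.768] y [-0.126 -0.992 -0.005] F [0.3 0.4 0.4] gap 0.997 gf 0.0
q [-0.84  0.77  1.87  1.69  0.44 -0.72] turn [-0.4   0.14  0.03]
shift cm [0.15 0.53 3.89]
```

View pics/v4.png

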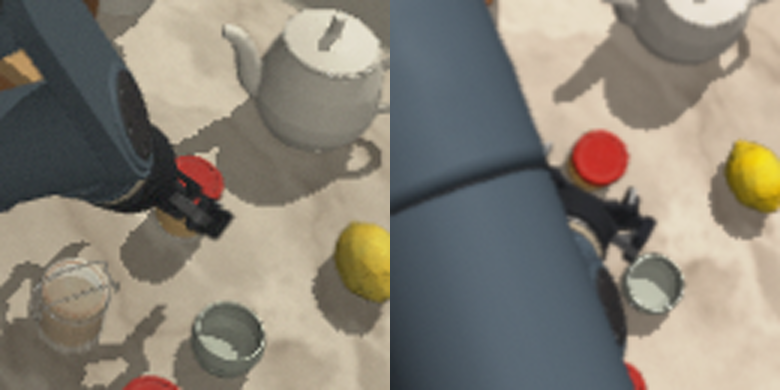

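The fingers straddle the jar, with the right one at (632,215) and the left hidden near (548,155), while the red lid is at (600,158). The clip jar and salt pot are clear.

```bash
python3 -m inch '[{"dx":0.1,"dy":0.5,"dz":0,"wx":-0.4,"wy":0.1,"wz":0},{"dx":0,"dy":0,"dz":1.3,"wx":0,"wy":0,"wz":0},{"dx":0,"dy":0,"dz":1.3,"wx":0,"wy":0,"wz":0},{"dx":0,"dy":0,"dz":1.2,"wx":0,"wy":0,"wz":0},{"dx":0,"dy":0,"dz":0,"wx":0,"wy":0,"wz":0}]'
python3 - <<'E'
from h import *
rep(); j=np.array([.618,-.3285,.055]); plan2([j])
E
```

```text
t: 20.32
tcp_pos: [0.5834, -0.3252, 0.0974]
tool_rot: [0.938, -0.061, 0.342, 0.024]
force: [-0.3, 0.6, -0.2]
finger_gap: 0.998
gripper_force: 0.0
t 20.325 grasp [ 0.6178 -0.3298  0.0561] caddy [ 0.0964 -0.3686  0.0561] z [ 0.638 -0.086 -0.765] y [-0.131 -0.991  0.002] F [-0.3  0.6 -0.2] gap 0.998 gf 0.0
q [-0.82  0.84  1.8   1.75  0.42 -0.75] turn [ 0.12 -0.06  0.08]
shift cm [-0.06 -0.12  0.09]
```

```bash
python3 -m inch '[{"dx":-0.1,"dy":-0.1,"dz":0,"wx":0,"wy":0,"wz":0},{"dx":0,"dy":0,"dz":0,"wx":0,"wy":0,"wz":0},{"dx":0,"dy":0,"dz":0,"wx":0,"wy":0,"wz":0},{"dx":0,"dy":0,"dz":0,"wx":0,"wy":0,"wz":0},{"dx":0,"dy":0,"dz":0,"wx":0,"wy":0,"wz":0}]' 0.5 40
python3 - <<'E'
from h import *
rep(); s,p,R=now(); up=R.T@[0,0,1]; print("up in tool",up.round(3),sense()["ft_torque"])
E
```

```text
t: 20.95
tcp_pos: [0.5823, -0.3243, 0.0982]
tool_rot: [0.937, -0.061, 0.342, 0.024]
force: [0.6, 0.7, 1.2]
finger_gap: 0.658
gripper_force: 42.5
t 20.95 grasp [ 0.6168 -0.3291  0.0569] caddy [ 0.0953 -0.3679  0.0569] z [ 0.639 -0.087 -0.765] y [-0.132 -0.991  0.003] F [0.6 0.7 1.2] gap 0.658 gf 42.45660603046417
up in tool [ 0.645  0.003 -0.765] [0.22110132 0.27959225 0.05016959]
```

```bash
cat > wp.py <<'E'
from h import *
s,p,R=now(); c=incad(p+.054*R[:,2]); q=np.array(s["q"]); pp=p
W=[[c[0],c[1],.177],[-.09,-.30,.177],[-.09,.128,.177],[0,.128,.16],[0,.128,.0635]]
for w in W:
    t=cad(w)-.054*R[:,2]; a=q
    for k in(.33,.66,1): a,e=ik(pp+(t-pp)*k,R,a)
    print(w,"shift",((t-pp)@R*100).round(2),a.round(2),round(e,5)); pp=t;q=a
E
python3 wp.py
```

```text
[np.float64(0.0953324353040338), np.float64(-0.36794249316659666), 0.177] shift [ 7.74  0.04 -9.18] [-0.82  0.61  1.77  1.2   0.45 -0.15] 0.0
[-0.09, -0.3, 0.177] shift [-14.16  -6.78 -11.97] [-1.01  0.48  2.26  1.73  0.53 -0.93] 0.0
[-0.09, 0.128, 0.177] shift [  0.05 -42.8   -0.13] [ 0.29  0.5   2.15  4.18  0.31 -2.26] 0.0
[0, 0.128, 0.16] shift [ 5.79 -0.01  7.1 ] [ 0.21  0.58  1.98  4.3   0.24 -2.46] 0.0
[0, 0.128, 0.0635] shift [-6.22 -0.03  7.38] [ 0.21  0.8   2.01  3.73  0.4  -1.86] 0.0
```

```bash
python3 -m inch '[{"dx":0.3,"dy":0,"dz":-0.4,"wx":0,"wy":0,"wz":0},{"dx":0.6,"dy":0,"dz":-0.8,"wx":0,"wy":0,"wz":0},{"dx":0,"dy":0,"dz":0,"wx":0,"wy":0,"wz":0}]'
python3 - <<'E'
from h import *
rep()
im=eyes.snapshot("scene")[:,:,::-1]; cv2.imwrite("pics/scene5.png",im); cv2.imwrite("pics/v5.png",cv2.resize(im[180:310,340:470],None,fx=3,fy=3,interpolation=cv2.INTER_CUBIC))
E
```

```text
t: 21.32
tcp_pos: [0.5815, -0.3245, 0.1136]
tool_rot: [0.937, -0.061, 0.342, 0.025]
force: [0.6, -0.9, -1.9]
finger_gap: 0.649
gripper_force: 42.6
t 21.325 grasp [ 0.616  -0.3293  0.0723] caddy [ 0.0946 -0.3683  0.0723] z [ 0.639 -0.088 -0.764] y [-0.132 -0.991  0.004] F [ 0.6 -0.9 -1.9] gap 0.649 gf 42.64793157577515
```

View pics/v5.png

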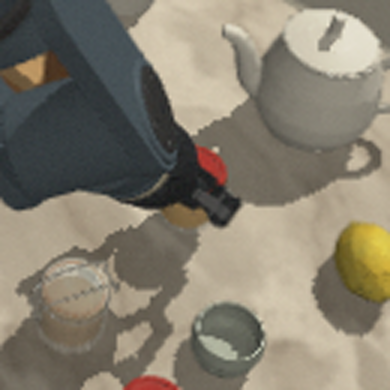

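The jar hangs in the gripper at (200,190), upright and clear of its neighbours, and the wrist reads about 2 N of weight, so I'll carry it.

```bash
python3 -m inch '[{"dx":1,"dy":0,"dz":-1.2,"wx":0,"wy":0,"wz":0},{"dx":1.5,"dy":0,"dz":-1.78,"wx":0,"wy":0,"wz":0},{"dx":1.5,"dy":0,"dz":-1.78,"wx":0,"wy":0,"wz":0},{"dx":1.5,"dy":0,"dz":-1.78,"wx":0,"wy":0,"wz":0},{"dx":1,"dy":0,"dz":-1.3,"wx":0,"wy":0,"wz":0},{"dx":0,"dy":0,"dz":-0.4,"wx":0,"wy":0,"wz":0}]'>/dev/null
python3 -m inch '[{"dx":-0.8,"dy":-0.4,"dz":-0.7,"wx":0,"wy":0,"wz":0},{"dx":-1.4,"dy":-0.7,"dz":-1.2,"wx":0,"wy":0,"wz":0},{"dx":-1.7,"dy":-0.8,"dz":-1.4,"wx":0,"wy":0,"wz":0},{"dx":-1.7,"dy":-0.8,"dz":-1.4,"wx":0,"wy":0,"wz":0},{"dx":-1.7,"dy":-0.8,"dz":-1.4,"wx":0,"wy":0,"wz":0},{"dx":-1.7,"dy":-0.8,"dz":-1.4,"wx":0,"wy":0,"wz":0},{"dx":-1.7,"dy":-0.8,"dz":-1.4,"wx":0,"wy":0,"wz":0},{"dx":-1.7,"dy":-0.8,"dz":-1.4,"wx":0,"wy":0,"wz":0},{"dx":-1.2,"dy":-0.6,"dz":-1,"wx":0,"wy":0,"wz":0},{"dx":-0.6,"dy":-0.3,"dz":-0.6,"wx":0,"wy":0,"wz":0}]'
sed -i 's/^W=.*/W=[[-.09,-.25,.177],[-.09,.128,.177],[0,.128,.16],[0,.128,.0635]]/' wp.py
python3 -c "
from h import *
rep()"; python3 wp.py
```

```text
t: 23.38
tcp_pos: [0.4025, -0.2311, 0.2166]
tool_rot: [0.938, -0.062, 0.341, 0.024]
force: [-0.1, -0.5, -1.8]
finger_gap: 0.654
gripper_force: 42.9
t 23.375 grasp [ 0.4369 -0.2358  0.1752] caddy [-0.0952 -0.299   0.1752] z [ 0.637 -0.087 -0.766] y [-0.132 -0.991  0.002] F [-0.1 -0.5 -1.8] gap 0.654 gf 42.862361669540405
[-0.09, -0.25, 0.177] shift [ 0.51 -4.9   0.18] [-0.9   0.47  2.31  1.93  0.5  -1.05] 0.0
[-0.09, 0.128, 0.177] shift [-1.00e-02 -3.78e+01 -1.10e-01] [ 0.29  0.5   2.15  4.19  0.31 -2.26] 0.0
[0, 0.128, 0.16] shift [ 5.8  -0.02  7.09] [ 0.21  0.58  1.98  4.32  0.24 -2.47] 0.0
[0, 0.128, 0.0635] shift [-6.2  -0.02  7.39] [ 0.21  0.8   2.01  3.74  0.4  -1.86] 0.0
```

```bash
python3 -m inch '[{"dx":0.2,"dy":-1,"dz":0,"wx":0,"wy":0,"wz":0},{"dx":0.2,"dy":-2,"dz":0,"wx":0,"wy":0,"wz":0},{"dx":0.1,"dy":-2.4,"dz":0,"wx":0,"wy":0,"wz":0},{"dx":0,"dy":-2.4,"dz":0,"wx":0,"wy":0,"wz":0},{"dx":0,"dy":-2.4,"dz":0,"wx":0,"wy":0,"wz":0},{"dx":0,"dy":-2.4,"dz":0,"wx":0,"wy":0,"wz":0},{"dx":0,"dy":-2.4,"dz":0,"wx":0,"wy":0,"wz":0},{"dx":0,"dy":-2.4,"dz":0,"wx":0,"wy":0,"wz":0},{"dx":0,"dy":-2.4,"dz":0,"wx":0,"wy":0,"wz":0},{"dx":0,"dy":-2.4,"dz":0,"wx":0,"wy":0,"wz":0}]'>/dev/null
python3 -m inch '[{"dx":0,"dy":-2.4,"dz":0,"wx":0,"wy":0,"wz":0},{"dx":0,"dy":-2.4,"dz":0,"wx":0,"wy":0,"wz":0},{"dx":0,"dy":-2.4,"dz":0,"wx":0,"wy":0,"wz":0},{"dx":0,"dy":-2.4,"dz":0,"wx":0,"wy":0,"wz":0},{"dx":0,"dy":-2.4,"dz":0,"wx":0,"wy":0,"wz":0},{"dx":0,"dy":-2.4,"dz":0,"wx":0,"wy":0,"wz":0},{"dx":0,"dy":-2.4,"dz":0,"wx":0,"wy":0,"wz":0},{"dx":0,"dy":-2.4,"dz":0,"wx":0,"wy":0,"wz":0},{"dx":0,"dy":-1,"dz":0,"wx":0,"wy":0,"wz":0},{"dx":0,"dy":0,"dz":0,"wx":0,"wy":0,"wz":0}]'
sed -i 's/^W=.*/W=[[-.05,.128,.165],[-.002,.128,.155],[-.002,.128,.0635]]/' wp.py
python3 -c "
from h import *
rep();plan2([])"; python3 wp.py
```

```text
t: 25.88
tcp_pos: [0.4631, 0.1897, 0.2191]
tool_rot: [0.937, -0.061, 0.342, 0.023]
force: [0.4, 0.4, -1.7]
finger_gap: 0.651
gripper_force: 42.9
t 25.875 grasp [0.4976 0.1851 0.1778] caddy [-0.0899  0.1263  0.1778] z [ 0.639 -0.085 -0.764] y [-0.13  -0.992  0.002] F [ 0.4  0.4 -1.7] gap 0.651 gf 42.90308117866516
q [ 0.28  0.5   2.15  4.15  0.31 -2.24] turn [ 0.06 -0.15  0.12]
[-0.05, 0.128, 0.165] shift [ 2.23 -0.17  3.55] [ 0.25  0.55  2.08  4.16  0.28 -2.28] 0.0
[-0.002, 0.128, 0.155] shift [3.02 0.   3.86] [ 0.21  0.59  1.99  4.24  0.24 -2.39] 0.0
[-0.002, 0.128, 0.0635] shift [-5.9  -0.02  6.99] [ 0.21  0.8   2.01  3.72  0.4  -1.85] 0.0
```

```bash
sed -i 's/^W=.*/W=[[-.09,.128,.130],[-.018,.128,.130],[-.001,.128,.068],[-.001,.128,.0635]]/' wp.py; python3 wp.py
```

```text
[-0.09, 0.128, 0.13] shift [-3.09 -0.18  3.65] [ 0.29  0.63  2.18  3.86  0.41 -1.92] 0.0
[-0.018, 0.128, 0.13] shift [5.5  0.01 4.64] [ 0.22  0.64  2.03  3.98  0.3  -2.12] 0.0
[-0.001, 0.128, 0.068] shift [-2.7  -0.01  5.84] [ 0.21  0.79  2.01  3.74  0.39 -1.87] 0.0
[-0.001, 0.128, 0.0635] shift [-0.29 -0.    0.34] [ 0.21  0.8   2.01  3.72  0.4  -1.85] 0.0
```

```bash
python3 -m inch '[{"dx":-0.8,"dy":-0.1,"dz":0.9,"wx":0,"wy":0,"wz":0},{"dx":-1,"dy":-0.1,"dz":1.2,"wx":0,"wy":0,"wz":0},{"dx":-0.9,"dy":0,"dz":1.1,"wx":0,"wy":0,"wz":0},{"dx":-0.4,"dy":0,"dz":0.4,"wx":0,"wy":0,"wz":0},{"dx":0,"dy":0,"dz":0,"wx":0,"wy":0,"wz":0}]' >/dev/null
python3 -m inch '[{"dx":0.8,"dy":0,"dz":0.65,"wx":0,"wy":0,"wz":0},{"dx":1.3,"dy":0,"dz":1.1,"wx":0,"wy":0,"wz":0},{"dx":1.3,"dy":0,"dz":1.1,"wx":0,"wy":0,"wz":0},{"dx":1.3,"dy":0,"dz":1.1,"wx":0,"wy":0,"wz":0},{"dx":0.8,"dy":0,"dz":0.7,"wx":0,"wy":0,"wz":0},{"dx":0,"dy":0,"dz":0,"wx":0,"wy":0,"wz":0}]'
sed -i 's/^W=.*/W=[[-.001,.128,.072],[-.001,.128,.0635]]/' wp.py; python3 wp.py
python3 - <<'E'
from h import *
rep();plan2([]);ims=[]
for n,(u,v) in(("scene",(220,110)),("top",(205,90))):
    im=eyes.snapshot(n)[:,:,::-1]; cv2.imwrite(f"pics/{n}6.png",im); ims.append(cv2.resize(im[v:v+130,u:u+130],None,fx=3,fy=3,interpolation=cv2.INTER_CUBIC))
cv2.imwrite("pics/v6.png",np.hstack(ims))
E
```

```text
t: 27.25
tcp_pos: [0.5353, 0.1803, 0.172]
tool_rot: [0.937, -0.062, 0.343, 0.024]
force: [-0.4, -0.0, -2.2]
finger_gap: 0.66
gripper_force: 42.9
[-0.001, 0.128, 0.072] shift [-2.57 -0.19  5.52] [ 0.21  0.78  2.01  3.76  0.39 -1.89] 0.0
[-0.001, 0.128, 0.0635] shift [-0.55 -0.    0.65] [ 0.21  0.8   2.01  3.73  0.4  -1.86] 0.0
t 27.25 grasp [0.5698 0.1756 0.1308] caddy [-0.0171  0.1263  0.1308] z [ 0.64  -0.088 -0.763] y [-0.133 -0.991  0.003] F [-0.4 -0.  -2.2] gap 0.66 gf 42.90229797363281
q [ 0.22  0.64  2.04  3.98  0.31 -2.11] turn [ 0.19 -0.23  0.  ]
```

View pics/v6.png

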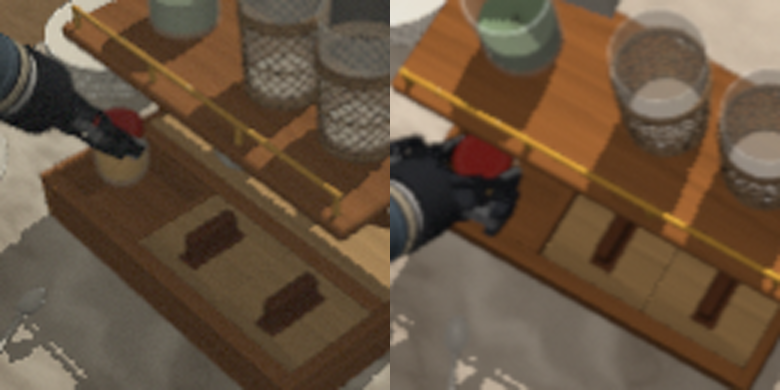

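Both lids are butted at the right-hand end (seam near (648,270)), and the jar hangs upright over the open left well, its lid at (482,158). I'll lower it now.

```bash
python3 -m inch '[{"dx":-0.3,"dy":-0.1,"dz":0.6,"wx":0,"wy":0,"wz":0},{"dx":-0.5,"dy":-0.1,"dz":1.1,"wx":0,"wy":0,"wz":0},{"dx":-0.5,"dy":0,"dz":1.1,"wx":0,"wy":0,"wz":0},{"dx":-0.5,"dy":0,"dz":1.1,"wx":0,"wy":0,"wz":0},{"dx":-0.5,"dy":0,"dz":1,"wx":0,"wy":0,"wz":0},{"dx":-0.3,"dy":0,"dz":0.6,"wx":0,"wy":0,"wz":0},{"dx":0,"dy":0,"dz":0,"wx":0,"wy":0,"wz":0}]'
python3 wp.py; python3 -c "
from h import *
rep();plan2([])"
python3 -m inch '[{"dx":-0.13,"dy":0,"dz":0.15,"wx":0,"wy":0,"wz":0},{"dx":-0.13,"dy":0,"dz":0.15,"wx":0,"wy":0,"wz":0},{"dx":0,"dy":0,"dz":0,"wx":0,"wy":0,"wz":0}]'
```

```text
t: 28.22
tcp_pos: [0.5496, 0.1803, 0.1119]
tool_rot: [0.938, -0.061, 0.342, 0.024]
force: [-0.2, 0.7, -2.7]
finger_gap: 0.655
gripper_force: 42.9
[-0.001, 0.128, 0.072] shift [0.24 0.01 0.02] [ 0.21  0.78  2.01  3.76  0.38 -1.89] 0.0
[-0.001, 0.128, 0.0635] shift [-0.55 -0.    0.65] [ 0.21  0.8   2.01  3.73  0.4  -1.87] 0.0
t 28.225 grasp [0.5841 0.1756 0.0706] caddy [-0.003   0.1281  0.0706] z [ 0.638 -0.087 -0.765] y [-0.131 -0.991  0.004] F [-0.2  0.7 -2.7] gap 0.655 gf 42.89974093437195
q [ 0.21  0.78  2.01  3.75  0.39 -1.88] turn [ 0.2  -0.06  0.09]
t: 28.6
tcp_pos: [0.5497, 0.1803, 0.1087]
tool_rot: [0.937, -0.061, 0.342, 0.024]
force: [0.1, -0.5, -1.7]
finger_gap: 0.653
gripper_force: 42.9
```

```bash
python3 -m inch '[{"dx":-0.1,"dy":0,"dz":0.11,"wx":0,"wy":0,"wz":0},{"dx":-0.07,"dy":0,"dz":0.08,"wx":0,"wy":0,"wz":0},{"dx":0,"dy":0,"dz":0,"wx":0,"wy":0,"wz":0}]' | sed -n '2p;4p'
python3 -m inch '[{"dx":-0.07,"dy":0,"dz":0.08,"wx":0,"wy":0,"wz":0},{"dx":0,"dy":0,"dz":0,"wx":0,"wy":0,"wz":0}]' | sed -n '2p;4p'
python3 -m inch '[{"dx":-0.07,"dy":0,"dz":0.08,"wx":0,"wy":0,"wz":0},{"dx":0,"dy":0,"dz":0,"wx":0,"wy":0,"wz":0}]' | sed -n '2p;4p'
```

```text
tcp_pos: [0.5496, 0.1803, 0.1059]
force: [0.3, -0.7, -2.1]
tcp_pos: [0.5496, 0.1803, 0.1049]
force: [-0.1, -0.2, -2.0]
tcp_pos: [0.5498, 0.1803, 0.1041]
force: [-1.0, -0.3, -0.3]
```

```bash
python3 -m inch '[{"dx":-0.03,"dy":0,"dz":0.04,"wx":0,"wy":0,"wz":0},{"dx":0,"dy":0,"dz":0,"wx":0,"wy":0,"wz":0}]' | sed -n '2p;4p'
python3 -m inch '[{"dx":0,"dy":0,"dz":0,"wx":0,"wy":0,"wz":0},{"dx":0,"dy":0,"dz":0,"wx":0,"wy":0,"wz":0},{"dx":0,"dy":0,"dz":0,"wx":0,"wy":0,"wz":0}]' 0.72 20
python3 -m inch '[{"dx":0,"dy":0,"dz":0,"wx":0,"wy":0,"wz":0},{"dx":0,"dy":0,"dz":0,"wx":0,"wy":0,"wz":0}]' 0.9 20
python3 - <<'E'
from h import *
rep()
im=eyes.snapshot("top")[:,:,::-1]; cv2.imwrite("pics/top7.png",im)
E
```

```text
tcp_pos: [0.55, 0.1803, 0.104]
force: [-2.2, -0.3, 3.5]
t: 30.1
tcp_pos: [0.5497, 0.1803, 0.1032]
tool_rot: [0.937, -0.061, 0.342, 0.024]
force: [0.3, -0.2, 1.0]
finger_gap: 0.724
gripper_force: 0.0
t: 30.35
tcp_pos: [0.5497, 0.1803, 0.1034]
tool_rot: [0.937, -0.061, 0.342, 0.024]
force: [-0.1, -0.1, 0.7]
finger_gap: 0.899
gripper_force: 0.0
t 30.35 grasp [0.5841 0.1756 0.0621] caddy [-0.0029  0.1281  0.0621] z [ 0.638 -0.087 -0.765] y [-0.132 -0.991  0.003] F [-0.1 -0.1  0.7] gap 0.899 gf 0.0
```

```bash
python3 -m inch '[{"dx":0,"dy":0,"dz":-0.8,"wx":0,"wy":0,"wz":0},{"dx":0,"dy":0,"dz":-1.5,"wx":0,"wy":0,"wz":0},{"dx":0,"dy":0,"dz":-2,"wx":0,"wy":0,"wz":0},{"dx":0,"dy":0,"dz":-2.5,"wx":0,"wy":0,"wz":0},{"dx":0,"dy":0,"dz":-3,"wx":0,"wy":0,"wz":0},{"dx":0,"dy":0,"dz":-3,"wx":0,"wy":0,"wz":0},{"dx":0,"dy":-3,"dz":-2,"wx":0,"wy":0,"wz":0},{"dx":0,"dy":-3,"dz":0,"wx":0,"wy":0,"wz":0},{"dx":0,"dy":-3,"dz":0,"wx":0,"wy":0,"wz":0},{"dx":0,"dy":0,"dz":0,"wx":0,"wy":0,"wz":0}]'
python3 - <<'E'
from h import *
rep();ims=[]
for n,(u,v) in(("scene",(220,110)),("top",(205,90))):
    im=eyes.snapshot(n)[:,:,::-1]; cv2.imwrite(f"pics/{n}8.png",im); ims.append(cv2.resize(im[v:v+130,u:u+130],None,fx=3,fy=3,interpolation=cv2.INTER_CUBIC))
    hsv=cv2.cvtColor(im,cv2.COLOR_BGR2HSV); m=(((hsv[...,0]<7)|(hsv[...,0]>172))&(hsv[...,1]>170)&(hsv[...,2]>70)).astype(np.uint8)
    k,l,st,c=cv2.connectedComponentsWithStats(m)
    for i in range(1,k):
        if st[i,4]>40: w=onz(n,[c[i]],.072)[0]; print(n,st[i,4],w.round(4),incad(w).round(4))
cv2.imwrite("pics/v8.png",np.hstack(ims))
E
```

```text
t: 31.65
tcp_pos: [0.4656, 0.2766, 0.2103]
tool_rot: [0.936, -0.059, 0.347, 0.021]
force: [-0.3, -0.1, 0.0]
finger_gap: 0.898
gripper_force: 0.0
t 31.65 grasp [0.5005 0.2723 0.1694] caddy [-0.0985  0.2131  0.1694] z [ 0.646 -0.08  -0.759] y [-0.125 -0.992 -0.002] F [-0.3 -0.1  0. ] gap 0.898 gf 0.0
scene 83 [0.58   0.1671 0.072 ] [-0.0059  0.1191  0.072 ]
scene 214 [ 0.3843 -0.1244  0.072 ] [-0.1619 -0.1954  0.072 ]
scene 372 [ 0.4041 -0.4225  0.072 ] [-0.1033 -0.4883  0.072 ]
top 208 [0.5826 0.1753 0.072 ] [-0.0044  0.1277  0.072 ]
top 263 [ 0.3936 -0.1163  0.072 ] [-0.1537 -0.1861  0.072 ]
top 279 [ 0.4095 -0.4176  0.072 ] [-0.0986 -0.4828  0.072 ]
```

View pics/v8.png

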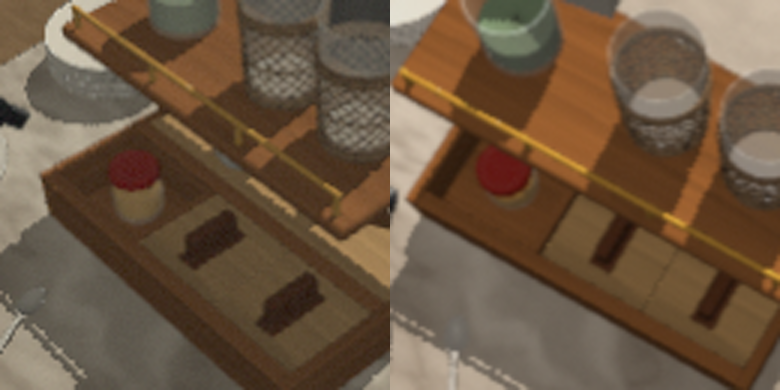

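The jar stands upright in the left well at (503,172), the lids are butted against the right-hand end, and the arm is clear, so I'm handing in.

```bash
python3 -c "
from station import workorder
print(workorder.sign_off())"
```

```text
the job is handed in; nothing more can be done
None
```

The job is handed in, with no verdict returned: both lids are butted at the right-hand end of the groove with the middle well covered, the honey jar stands upright in the left well, and the clip-top jar and salt pot were not touched, at about 32 s on the robot's clock.

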